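# Unload the bending press and set its stop for the next batch

## Robot

A 6-joint arm with a two-finger parallel gripper is mounted at the origin on the work surface. World frame = base frame: x ahead of the robot, y to its left, z up, the work surface at z = 0. Lengths are in m, angles in degrees, forces in N, time in s.
With the tool pointing down it reaches from about 0.375 to 0.9 m from the base axis. Payload 3.1 kg.
Tool frame: the origin (TCP) lies at the very end of the fingers, on their centre line; the grasp point (between the pads) lies 19 mm behind it; z points along the fingers, y is the direction in which the jaws open and shut (so a half turn about z gives the same grasp; the last joint's range is limited). The gripper opens to 87 mm and grips with 3 to 60 N. Pads are 19 mm wide; open, the fingers measure 117 mm over their backs; the gripper's body (75 mm by 190 mm) begins 51 mm behind the grasp point.
Start: joints at [-86.488, 30.224, 82.088, -0, 67.689, -10.227], TCP at [0.148, -0.607, 0.223] pointing down, gripper open.
Joint ranges: [-176.69, 176.69], [-43.24, 126.21], [12.49, 139.97], [-82, 262], [0, 151.66], [-163.58, 163.58]. Speed limits (degrees/s): [159.86, 159.86, 180, 180, 180, 180].

## Interface

Orientations are given as a 3x3 rotation matrix whose columns are the frame's x, y, z axes.
In Python, from rig import read_state, capture, hand_in gives the robot as it stands. The module is installed in compiled form; this text tells all that it offers.
- The arm moves only by the tool send_rows, never from a script. Its argument "moves" is one flat list of numbers, 7 for each row, row after row: the turn, a rotation vector about the world's x, y, z in degrees, then the shift along the world's x, y, z in cm, then the gripper's target within -1 to 1 (fully open at 1, half-way at 0, shut at -1). In form: [rx, ry, rz, tx, ty, tz, hand, rx, ry, rz, tx, ty, tz, hand, ...]. A call has 1 to 20 rows; each row shifts and turns the commanded pose from where the row before left it; what a row does not reach is not made up. A row lasts 1/10 s, in which the tool goes at most 50 mm and 8.59 degrees, less where a joint would pass 70% of its speed; a pose out of reach is approached as far as the arm can. A call with a gripper value outside its range is refused whole. The fingers move at their own pace and stop on an object; the grip force is fixed at half the most. Time passes only in rows, so rows that do not move let the fingers close. It gives the time, the measured TCP pose, the force and the opening at its end, in the units of the state.
- read_state(): the state, without advancing time (a new reading comes with each control period).
- capture(name): name is "side" or "top"; returns a dict with "pixels" (400x640x3 uint8, red, green, blue), "vertical_fov" (degrees; the focal length in pixels is half the picture's height over the tangent of half this angle, whatever the lens; pixels are square), "cx", "cy" (the principal point, pixels), "rvec" (rotation vector, rad) and "tvec" (3), from world to camera coordinates, as OpenCV has them. Camera axes: x right, y down, z forward; pixel columns grow to the right and rows downward; lengths in m; the calibration is good to about 2 mm. A picture is of the moment at which its call begins. There is no depth.
- hand_in(): hands the job in, once; it reports no verdict.
The state is a dict: "time_s": time; "joint_positions": joint angles; "qvel": joint speeds; "tau": joint torques, N m; "position": TCP position; "tcp_rot": TCP orientation; "force": force on the tool from outside, world axes, zero at the start; "moment": the same for the moment, N m; "opening": opening from 0.0 (shut) to 1.0 (fully open).
Only numpy, scipy, OpenCV 4.12 (cv2) and the standard library are available. Lean on these libraries where they do the work, as an engineer would, in place of code of your own. Each camera call takes 0.05 s, during which the arm holds its last target.

## Task

Unload the green bending press: by its red post, swing the mould platform out a quarter turn into its outer detent, lift every wooden pull out of its open mould and lay it in the grey tray, and then swing the empty platform back into its detent under the press head. The press stop must also be set for the next batch: turn its black knob, a little at a time, until the brass pointer sits on the red band, without pushing the pointer or its blue carriage directly. Leave the other things on the bench where they are.

Things in the scene. Friction and masses are not known exactly. Their poses are not given: they have to be found in the camera images.
- press: Green C-frame press, bolted down. Origin on the bench under the platform's pivot; y points from the pivot to the press head, x to the frame's back. Head: 190 x 200 mm centred at x 30, y 150 mm, heights 76 to 135 mm, with a 60 mm ram on it up to 195 mm. Back upright: 50 x 220 mm centred at x 145, y 150 mm, as high as the head.
- pivot (a point): Point on the vertical pivot axis of the platform, 30 mm above the bench, level with the platform's top.
- swing (a joint): Angle of the aluminium mould platform about the pivot, rad: 0 home under the head, positive swings it out towards the robot (counter-clockwise from above), 1.571 fully out. An over-centre weight holds it at either end and draws it there from the nearer half (0.15 N m to overcome). At 0 its frame is the press's: plate x -90 to 110, y 40 to 260 mm, top 30 mm above the bench, with a lug for the post.
- handle_top (a point): Centre of the top of the upright red post that the platform is swung by: 22 mm diameter, 75 mm tall, top 105 mm above the bench, 216 mm from the pivot (x -155, y 150 mm on the platform). It turns with the platform.
- mould_mid (a point): Floor centre (30 mm above the bench) of the middle of three open wooden moulds on the platform; at swing 0 it is at press x 15, y 150 mm, the others 70 mm either side in x. Each mould is two U-shaped ends 26 mm high (inside 34 wide and 127 mm long, outside 50 x 151 mm, length along the platform's y), with a 65 mm gap between them where the fingers go in beside the pull.
- pull_a: Bent wooden door pull, brown with a darker glue line, like a shallow boat: 120 mm long (own x), 30 wide (y), flat middle 64 mm long and 20 thick, ends bent up so that the tips are 28 mm above its underside; about 0.1 kg. Origin: centre of its underside; z up. Starts in one of the moulds, its length along the platform's y, or is absent (None).
- pull_b: Bent wooden door pull, brown with a darker glue line, like a shallow boat: 120 mm long (own x), 30 wide (y), flat middle 64 mm long and 20 thick, ends bent up so that the tips are 28 mm above its underside; about 0.1 kg. Origin: centre of its underside; z up. Starts in one of the moulds, its length along the platform's y, or is absent (None).
- pull_c: Bent wooden door pull, brown with a darker glue line, like a shallow boat: 120 mm long (own x), 30 wide (y), flat middle 64 mm long and 20 thick, ends bent up so that the tips are 28 mm above its underside; about 0.1 kg. Origin: centre of its underside; z up. Starts in one of the moulds, its length along the platform's y, or is absent (None).
- tray: Loose grey open tray, 150 (own x) x 240 (y) x 30 mm, walls and floor 5 mm, mass 1 kg. Origin: centre of its underside. Three pulls fit side by side, along its x, at y -75, 0 and 75 mm.
- stop: Grey press-stop plate, 150 (own x) x 240 (y) x 12 mm, bolted down. Origin: centre of its underside. The knob is on the robot's side (x -32 mm), a white scale with the red band in the middle (x 19 mm), and the blue carriage runs along y behind it (x 41 to 71 mm, its top 26 mm above the bench).
- knob_grip (a point): Point on the knob's vertical axis at the height to grip, 49 mm above the bench. The black knob has an upright bar grip 57 mm long, 14 mm wide, its top 56 mm above the bench, on a disc 60 mm across whose top is 26 mm above the bench.
- knob (a joint): Knob angle, rad, 0 to 10; grows clockwise seen from above. At 0 the bar lies along the stop plate's x axis. Each rad moves the carriage and pointer 8 mm towards the plate's +y. Friction about 0.05 N m; it stays where it is left.
- carriage: Blue carriage block, 30 x 36 x 13 mm, geared to the knob, that carries the brass pointer. (Its origin is not on the block: use pointer_tip.) Not to be pushed directly.
- pointer_tip (a point): Tip of the brass pointer, which is 3 mm wide and points from the carriage towards the knob, over the white scale.
- mark: Red band across the white scale, 5 mm wide along the plate's y, 18 mm long. Origin at its middle; axes as the plate's. The pointer is set when its tip is over the band (same y in the plate's frame).
- glue: Bystander: yellow glue bottle, 56 mm across, 150 mm tall; origin under its base.
- screws: Bystander: glass jar, 60 mm across, 80 mm tall; origin under its base.
- mallet: Bystander: hammer lying on the bench, about 260 mm long.
- dustbrush: Bystander: brush lying on the bench, about 200 mm long.
- driver: Bystander: screwdriver lying on the bench, about 200 mm long.
- tape: Bystander: blue ring of tape, 100 mm across, 25 mm tall.
- offcut: Bystander: dark wood block, 50 x 100 x 35 mm.

How it is judged:
By the outcome, as a careful person would: the job done as asked, in the order asked, and still so for the second after the job is handed in, with the robot touching nothing.
Of pull_a, pull_b, pull_c only 2 to 3 are there at a start; the rules pass over those that are not, and their reading is None.
At some moment in a run one of tray may be knocked a few centimetres aside while the robot is not near it.
Once in a run the grip may slacken for a moment while it holds something.
It also fails if it takes over 210 s, if anything falls off the work surface, if the arm or the gripper's body presses on something with over 40 N, if the wrist force passes 120 N, or if a joint passes its speed limit or range.

## Working session

There is one attempt and no reset: what is moved stays moved. The work goes in short steps, Python scripts to look and compute and a tool call to move; the robot and the scene stay as the last step left them, time stands still between calls to the robot, and variables do not carry over. Pictures are saved under pics/ and viewed, and the job is handed in when it is done.

Besides the shell and the picture viewer there is one more tool, called after "Request:" in YAML: its name, and indented under it one key for each argument. send_rows: Moves the arm, as the interface text tells. Its arguments: {"type":"object","properties":{"moves":{"type":"array","items":{"type":"number"}}},"required":["moves"]}

```bash
mkdir -p pics; cat > h.py <<'E'
import numpy as np, cv2
from rig import read_state, capture, hand_in
def snap(name,fn):
    c=capture(name); cv2.imwrite('pics/'+fn,cv2.cvtColor(c['pixels'],cv2.COLOR_RGB2BGR)); return c
def cam(c):
    h,w=c['pixels'].shape[:2]; f=h/2/np.tan(np.radians(c['vertical_fov'])/2)
    K=np.array([[f,0,c['cx']],[0,f,c['cy']],[0,0,1.]]); return K,np.array(c['rvec'],float),np.array(c['tvec'],float)
def proj(c,P):
    K,r,t=cam(c); return cv2.projectPoints(np.array(P,float).reshape(-1,1,3),r,t,K,None)[0].reshape(-1,2)
def unproj(c,uv,z):
    K,r,t=cam(c); R=cv2.Rodrigues(r)[0]; uv=np.atleast_2d(np.array(uv,float))
    d=(np.linalg.inv(K)@np.c_[uv,np.ones(len(uv))].T).T@R; o=-R.T@t
    return o+d*((z-o[2])/d[:,2])[:,None]
def st():
    s=read_state(); print(s['time_s'],np.round(s['position'],4),np.round(s['joint_positions'],1),'F',np.round(s['force'],1),'op',round(s['opening'],3)); print(np.round(s['tcp_rot'],3)); return s
E
python3 - <<'E'
from h import *
st()
for n in('side','top'):
    c=snap(n,n+'0.png'); K,r,t=cam(c); R=cv2.Rodrigues(r)[0]; print(n,K[0,0],c['cx'],c['cy'],-R.T@t, R[2])
E
```

```text
0.0 [ 0.1484 -0.6064  0.2216] [-86.5  30.3  82.2  -0.   67.7 -10.2] F [-1.   0.2 -0.1] op 0.999
[[ 0.971  0.238 -0.   ]
 [ 0.238 -0.971  0.002]
 [ 0.    -0.002 -1.   ]]
side 364.63077272541517 315.783407962026 191.232552407224 [0.19114077 0.6713849  0.95384501] [ 0.27439969 -0.58940981 -0.75980319]
top 415.3390045997316 318.79582624214885 196.58034465972344 [ 0.32499294 -0.00485306  1.29015706] [ 0.13100581 -0.00822475 -0.99134748]
```

View pics/top0.png

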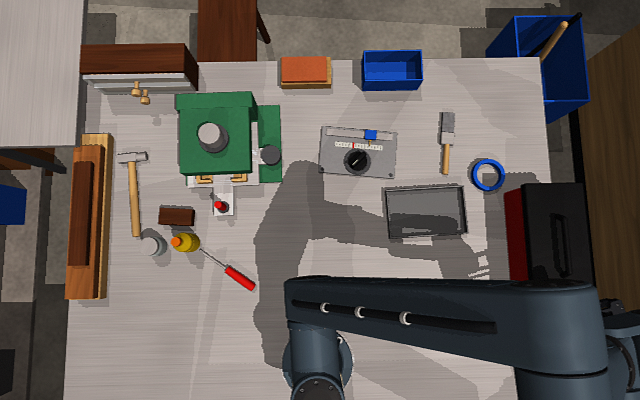

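View pics/side0.png

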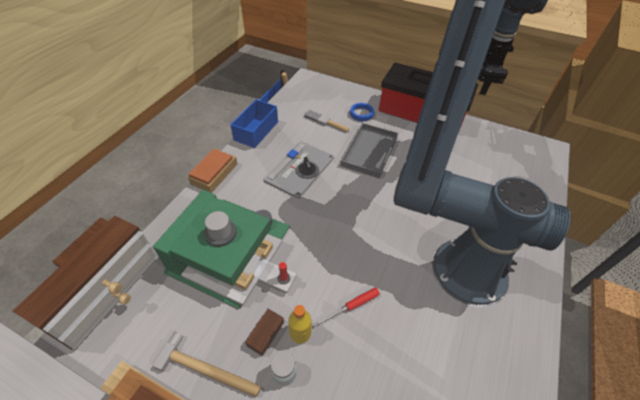

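```bash
python3 - <<'E'
import cv2
a=cv2.imread('pics/top0.png'); b=cv2.imread('pics/side0.png')
def z(im,x0,y0,x1,y1,k,f): cv2.imwrite('pics/'+f,cv2.resize(im[y0:y1,x0:x1],None,fx=k,fy=k,interpolation=cv2.INTER_CUBIC))
z(a,165,80,295,230,4,'t_press.png'); z(a,310,110,480,250,4,'t_stop.png'); z(b,145,180,305,310,5,'s_press.png'); z(b,255,115,405,205,5,'s_stop.png')
E
```

```text
(no output)
```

View pics/t_press.png

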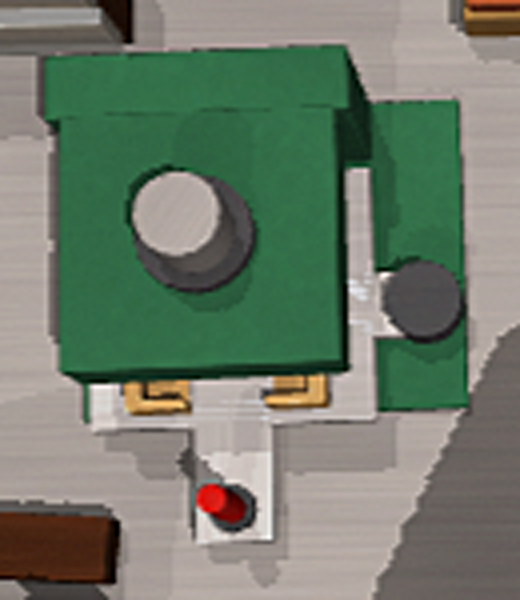

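View pics/t_stop.png

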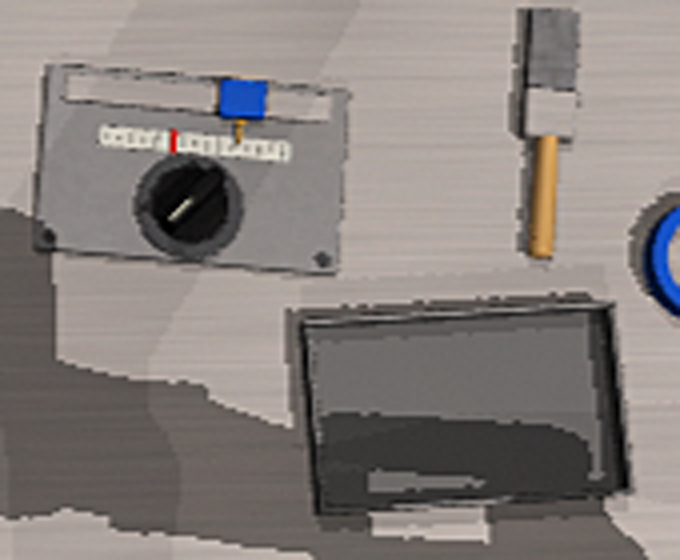

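View pics/s_press.png

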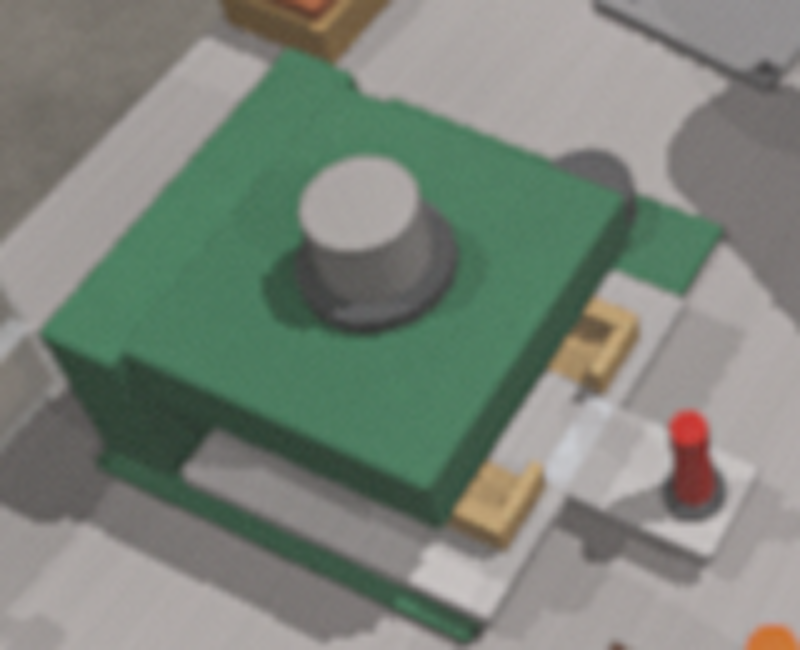

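View pics/s_stop.png

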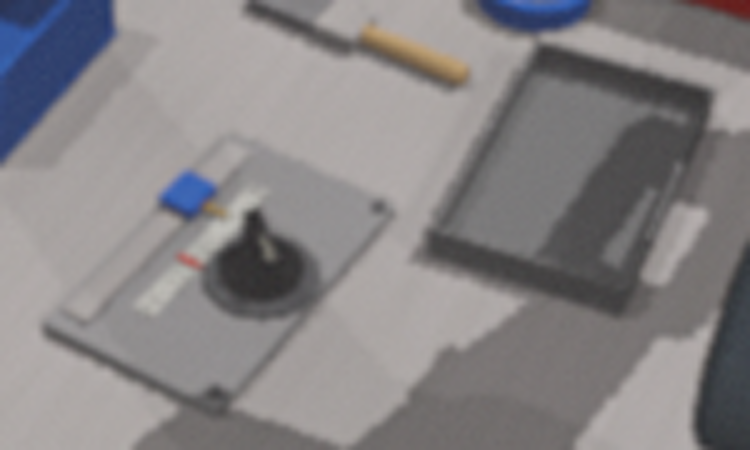

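```bash
cat > fit.py <<'E'
from h import *
from scipy.optimize import least_squares
def fitpose(obs,x0):
    # obs: list of (cam,uv,Pbody)
    def T(p,P):
        c,s=np.cos(p[2]),np.sin(p[2]); return np.array([p[0]+c*P[0]-s*P[1],p[1]+s*P[0]+c*P[1],P[2]])
    f=lambda p:np.concatenate([proj(c,T(p,P))[0]-uv for c,uv,P in obs])
    r=least_squares(f,x0,loss='soft_l1',f_scale=1.0); return r.x,np.round(f(r.x).reshape(-1,2),1)
E
python3 - <<'E'
from fit import *
import pickle
ct=capture('top');cs=capture('side'); pickle.dump((ct,cs),open('cams.pkl','wb'))
t=lambda u,v,k=4,o=(165,80):np.array([o[0]+(u+.5)/k-.5,o[1]+(v+.5)/k-.5])
s=lambda u,v:t(u,v,5,(145,180))
obs=[(ct,t(60,372),(-.065,.25,.135)),(ct,t(213,497),(-.155,.15,.105)),(ct,t(177,213),(.03,.15,.195)),(ct,t(45,58),(.17,.26,.135)),(ct,t(345,45),(.17,.04,.135)),(ct,t(93,430),(-.09,.26,.03)),(ct,t(375,417),(-.09,.04,.03)),
(cs,s(360,202),(.03,.15,.195)),(cs,s(688,428),(-.155,.15,.105)),(cs,s(435,490),(-.065,.25,.135)),(cs,s(625,198),(-.065,.05,.135)),(cs,s(42,335),(.17,.26,.135)),(cs,s(288,52),(.17,.04,.135)),(cs,s(485,615),(-.09,.26,.03))]
p,r=fitpose(obs,[.6,.2,0]); print('press',p,np.degrees(p[2])); print(r.tolist())
t2=lambda u,v:t(u,v,4,(310,110)); s2=lambda u,v:t(u,v,5,(255,115))
obs=[]
for (u,v),P in zip([(35,250),(338,272),(45,65),(348,90)],[(-.075,.12,.012),(-.075,-.12,.012),(.075,.12,.012),(.075,-.12,.012)]): obs.append((ct,t2(u,v),P))
for (u,v),P in zip([(45,325),(215,405),(393,210),(232,138)],[(.075,.12,.012),(-.075,.12,.012),(-.075,-.12,.012),(.075,-.12,.012)]): obs.append((cs,s2(u,v),P))
p,r=fitpose(obs,[.55,-.1,0]); print('stop',p,np.degrees(p[2])); print(r.tolist())
def body(p,W): 
    c,sn=np.cos(p[2]),np.sin(p[2]); d=W[:,:2]-p[:2]; return np.c_[c*d[:,0]+sn*d[:,1],-sn*d[:,0]+c*d[:,1]]
for z in(.015,.02): print('ptr tip, band',body(p,unproj(ct,[t2(239,140)],z)),body(p,unproj(ct,[t2(173,140)],.013)),'side',body(p,unproj(cs,[s2(226,214)],z)),body(p,unproj(cs,[s2(190,262)],.013)))
obs=[]
B=[(-.075,.12,.03),(-.075,-.12,.03),(.075,.12,.03),(.075,-.12,.03)]
for (u,v),P in zip([(318,512),(632,490),(290,312),(612,300)],B): obs.append((ct,t2(u,v),P))
for (u,v),P in zip([(628,290),(712,92),(430,235),(540,45)],B): obs.append((cs,s2(u,v),P))
p,r=fitpose(obs,[.45,-.25,0]); print('tray',p,np.degrees(p[2])); print(r.tolist())
# others
print('driver',unproj(ct,[(201,250),(254,286)],.01),'offcut',unproj(ct,[(160,207),(194,208),(193,226),(158,223)],.035)[:,:2])
print('glue',unproj(ct,[(177,241)],.15),'jar',unproj(ct,[(153,245)],.08),'toolbox',unproj(ct,[(510,190)],.15))
E
```

```text
press [0.623698   0.13147971 0.02859986] 1.6386510609115719
[[-1.0, 0.6], [-0.7, 0.6], [-0.7, 0.1], [-1.1, -0.5], [0.0, -0.6], [-1.2, 0.7], [0.2, 0.6], [0.1, -0.6], [0.6, -1.1], [-1.2, -0.5], [0.7, -1.7], [-1.6, -1.1], [0.0, -2.2], [1.2, 0.1]]
stop [ 0.63422259 -0.13909195 -0.09843279] -5.6397834010654595
[[-1.1, -0.1], [-0.3, 0.4], [0.1, -0.1], [-0.2, -0.5], [-0.6, -0.8], [1.3, 1.0], [1.3, -1.8], [-0.3, -2.0]]
ptr tip, band [[ 0.02506164 -0.03672204]] [[0.0214454  0.01499578]] side [[ 0.02404753 -0.03606098]] [[0.01984515 0.01742089]]
ptr tip, band [[ 0.023705  -0.0361734]] [[0.0214454  0.01499578]] side [[ 0.02114698 -0.03180537]] [[0.01984515 0.01742089]]
tray [ 0.44183699 -0.3396832   0.04560532] 2.6129924568242306
[[-0.7, 0.3], [-0.4, 0.6], [2.0, 1.3], [-0.9, -0.7], [-0.1, 0.2], [1.1, -1.0], [-0.6, -1.3], [-1.0, -1.8]]
driver [[0.33665209 0.34729589 0.01      ]
 [0.22555297 0.18565194 0.01      ]] offcut [[0.46827421 0.46671298]
 [0.4632275  0.36376918]
 [0.40871211 0.3657244 ]
 [0.41983268 0.47127509]]
glue [[0.36102208 0.37449044 0.15      ]] jar [[0.3531104  0.46666304 0.08      ]] toolbox [[ 0.48388261 -0.54656312  0.15      ]]
```

Request:
send_rows:
  moves: [0,0,5,3.2,3,0,1,0,0,5,3.2,3,0,1,0,0,5,3.2,3,0,1,0,0,5,3.2,3,0,1,0,0,5,3.2,3,0,1,0,0,5,3.2,3,0,1,0,0,5,3.2,3,0,1,0,0,5,3.2,3,0,1,0,0,5,3.2,3,0,1,0,0,5,3.2,3,0,1]

```text
time_s: 1.2
position: [0.4695, -0.3057, 0.2225]
tcp_rot: [[0.439, 0.898, -0.0], [0.898, -0.439, -0.0], [-0.0, -0.0, -1.0]]
force: [0.1, -1.0, -0.1]
opening: 1.002
```

Request:
send_rows:
  moves: [0,0,5,0,4,0,1,0,0,5,0,4,0,1,0,0,5,0,4,0,1,0,0,5,0,4,0,1,0,0,5,0,4,0,1,0,0,5,0,4,0,1,0,0,5,0,4,0,1,0,0,5,0,4,0,1,0,0,5,0,4,0,1,0,0,5,0,4,0,1,0,0,5,0,4,0,1,0,0,5,0,4,0,1,0,0,5,0,4,0,1,0,0,5,0,4,0,1,0,0,2,0,2.2,0,1,0,0,0,0,0,0,1,0,0,0,0,0,0,1]

```text
time_s: 2.9
position: [0.468, 0.2749, 0.2223]
tcp_rot: [[-0.717, 0.697, -0.001], [0.697, 0.717, -0.001], [-0.0, -0.001, -1.0]]
force: [0.5, -1.4, -0.5]
opening: 0.999
```

```bash
python3 - <<'E'
from h import *
s=st()
E
```

```text
2.9 [0.468  0.2749 0.2223] [ 18.6  23.9  93.9  -0.   62.2 -27.1] F [ 0.5 -1.4 -0.5] op 0.999
[[-0.717  0.697 -0.001]
 [ 0.697  0.717 -0.001]
 [-0.    -0.001 -1.   ]]
```

Request:
send_rows:
  moves: [0,0,0,-0.3,0.2,-4,1,0,0,0,0,0,-4,1,0,0,0,0,0,-3,1,0,0,0,0,0,-2,1,0,0,0,0,0,-1.2,1,0,0,0,0,0,0,1]

```text
time_s: 3.5
position: [0.4647, 0.2755, 0.0793]
tcp_rot: [[-0.715, 0.699, -0.003], [0.699, 0.715, -0.001], [0.001, -0.003, -1.0]]
force: [-0.1, -0.5, 0.5]
opening: 1.002
```

```bash
python3 - <<'E'
from h import *
s=st()
for n in('top','side'):snap(n,n+'1.png')
import cv2
a=cv2.imread('pics/top1.png')[80:260,140:320];b=cv2.imread('pics/side1.png')[180:340,200:360]
cv2.imwrite('pics/z1.png',np.hstack([cv2.resize(a,(400,400)),cv2.resize(b,(400,400))]))
E
```

```text
3.5 [0.4647 0.2755 0.0793] [ 18.8  36.1 101.   -0.   43.1 -26.8] F [-0.1 -0.5  0.5] op 1.002
[[-0.715  0.699 -0.003]
 [ 0.699  0.715 -0.001]
 [ 0.001 -0.003 -1.   ]]
```

View pics/z1.png

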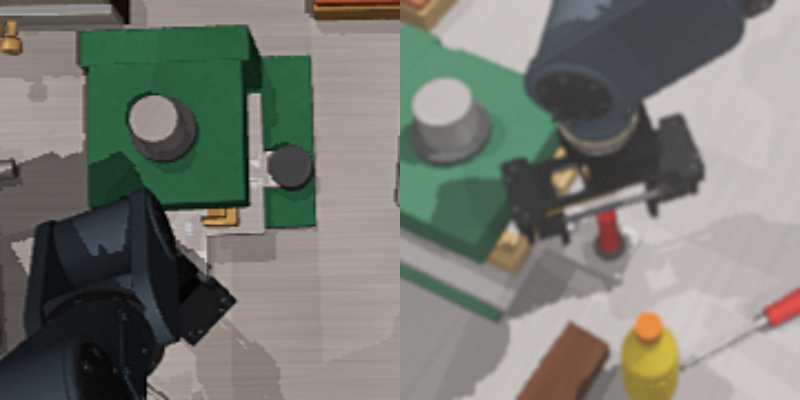

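Request:
send_rows:
  moves: [0,0,0,0,0,0,-1,0,0,0,0,0,0,-1,0,0,0,0,0,0,-1,0,0,0,0,0,0,-1,0,0,0,0,0,0,-1,0,0,0,0,0,0,-1]

```text
time_s: 4.2
position: [0.4655, 0.277, 0.0806]
tcp_rot: [[-0.716, 0.698, 0.0], [0.698, 0.716, 0.0], [-0.0, 0.0, -1.0]]
force: [-1.2, 0.1, -0.4]
opening: 0.538
```

```bash
python3 - <<'E'
from h import *
s=st()
# arc plan
p=np.array([.6237,.1315]); h=np.array(s['position'][:2]); r=h-p; print(np.hypot(*r),np.degrees(np.arctan2(r[1],r[0])))
prev=h
for a in range(6,91,6):
    c,sn=np.cos(np.radians(a)),np.sin(np.radians(a)); q=p+np.array([c*r[0]-sn*r[1],sn*r[0]+c*r[1]]); print(a,np.round((q-prev)*100,2),np.round(q,3)); prev=q
E
```

```text
4.2 [0.4655 0.277  0.0806] [ 18.9  36.  100.9  -0.   43.1 -26.8] F [-1.2  0.1 -0.4] op 0.538
[[-0.716  0.698  0.   ]
 [ 0.698  0.716  0.   ]
 [-0.     0.    -1.   ]]
0.2149296767137881 137.40563188912571
6 [-1.43 -1.73] [0.451 0.26 ]
12 [-1.24 -1.87] [0.439 0.241]
18 [-1.04 -1.99] [0.428 0.221]
24 [-0.83 -2.09] [0.42 0.2 ]
30 [-0.6  -2.17] [0.414 0.178]
36 [-0.37 -2.22] [0.41  0.156]
42 [-0.14 -2.25] [0.409 0.134]
48 [ 0.09 -2.25] [0.41  0.111]
54 [ 0.33 -2.23] [0.413 0.089]
60 [ 0.56 -2.18] [0.419 0.067]
66 [ 0.78 -2.11] [0.426 0.046]
72 [ 1.   -2.01] [0.436 0.026]
78 [ 1.21 -1.9 ] [0.449 0.007]
84 [ 1.4  -1.76] [ 0.462 -0.011]
90 [ 1.57 -1.61] [ 0.478 -0.027]
```

Request:
send_rows:
  moves: [0,0,0,0,0,0,-1,0,0,0,0,0,0,-1,0,0,0,0,0,0,-1,0,0,0,0,0,0,-1,0,0,0,0,0,0,-1,0,0,0,0,0,0,-1]

```text
time_s: 4.8
position: [0.4656, 0.277, 0.0805]
tcp_rot: [[-0.716, 0.698, 0.0], [0.698, 0.716, 0.0], [-0.0, 0.0, -1.0]]
force: [1.1, 0.8, -0.5]
opening: 0.245
```

Request:
send_rows:
  moves: [0,0,2.6,-0.73,-0.85,0,-1,0,0,2.6,-0.7,-0.88,0,-1,0,0,2.6,-0.64,-0.92,0,-1,0,0,2.6,-0.6,-0.95,0,-1,0,0,2.6,-0.55,-0.98,0,-1,0,0,2.6,-0.49,-1.01,0,-1,0,0,2.6,-0.44,-1.03,0,-1,0,0,2.6,-0.39,-1.06,0,-1,0,0,2.6,-0.33,-1.08,0,-1,0,0,2.6,-0.27,-1.09,0,-1,0,0,2.6,-0.22,-1.1,0,-1,0,0,2.6,-0.15,-1.12,0,-1,0,0,2.6,-0.1,-1.12,0,-1,0,0,2.6,-0.04,-1.13,0,-1,0,0,2.6,0.02,-1.13,0,-1,0,0,2.6,0.07,-1.12,0,-1]

```text
time_s: 6.4
position: [0.4095, 0.111, 0.0806]
tcp_rot: [[-0.999, 0.042, -0.001], [0.042, 0.999, -0.0], [0.001, -0.0, -1.0]]
force: [0.8, 2.1, -1.4]
opening: 0.242
```

Request:
send_rows:
  moves: [0,0,2.6,0.13,-1.12,0,-1,0,0,2.6,0.2,-1.11,0,-1,0,0,2.6,0.25,-1.1,0,-1,0,0,2.6,0.31,-1.08,0,-1,0,0,2.6,0.36,-1.07,0,-1,0,0,2.6,0.42,-1.04,0,-1,0,0,2.6,0.48,-1.02,0,-1,0,0,2.6,0.52,-0.99,0,-1,0,0,2.6,0.58,-0.97,0,-1,0,0,2.6,0.63,-0.93,0,-1,0,0,2.6,0.68,-0.9,0,-1,0,0,2.6,0.72,-0.86,0,-1,0,0,2.6,0.77,-0.82,0,-1,0,0,2.6,0.8,-0.79,0,-1,0,0,0,0,0,0,-1,0,0,0,0,0,0,-1]

```text
time_s: 8.0
position: [0.4768, -0.0273, 0.0805]
tcp_rot: [[-0.831, -0.556, -0.003], [-0.556, 0.831, -0.001], [0.003, 0.001, -1.0]]
force: [-3.8, -4.1, 3.5]
opening: 0.246
```

```bash
python3 - <<'E'
from h import *
s=st()
p=np.array([.6237,.1315]); h=np.array(s['position'][:2]); r=h-p; print(np.hypot(*r),np.degrees(np.arctan2(r[1],r[0])))
E
```

```text
8.0 [ 0.4768 -0.0273  0.0805] [ -16.6   33.   109.9   -0.2   37.2 -140.3] F [-3.8 -4.1  3.5] op 0.246
[[-0.831 -0.556 -0.003]
 [-0.556  0.831 -0.001]
 [ 0.003  0.001 -1.   ]]
0.2162738362339314 -132.77497365013636
```

Request:
send_rows:
  moves: [0,0,0,0,0,0,1,0,0,0,0,0,0,1,0,0,0,0,0,0,1,0,0,0,0,0,0,1,0,0,0,0,0,0,1,0,0,0,0,0,2,1,0,0,0,0,0,4,1,0,0,0,0,0,4,1,0,0,0,0,-4,4,1,0,0,0,0,-5,0,1,0,0,0,0,-5,0,1,0,0,0,0,-5,0,1,0,0,0,0,-5,0,1,0,0,0,0,-5,0,1,0,0,0,0,-5,0,1,0,0,0,0,0,0,1]

```text
time_s: 9.6
position: [0.4983, -0.3464, 0.2142]
tcp_rot: [[-0.858, -0.513, -0.027], [-0.512, 0.858, -0.039], [0.044, -0.02, -0.999]]
force: [0.1, 0.1, -0.2]
opening: 0.999
```

```bash
python3 - <<'E'
from h import *
s=st()
for n in('top','side'):snap(n,n+'2.png')
E
```

```text
9.6 [ 0.4983 -0.3464  0.2142] [ -44.    29.4   85.3   -3.    64.9 -163.5] F [ 0.1  0.1 -0.2] op 0.999
[[-0.858 -0.513 -0.027]
 [-0.512  0.858 -0.039]
 [ 0.044 -0.02  -0.999]]
```

View pics/top2.png

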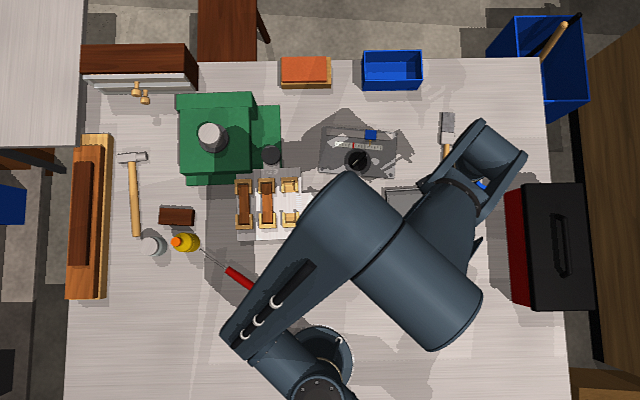

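View pics/side2.png

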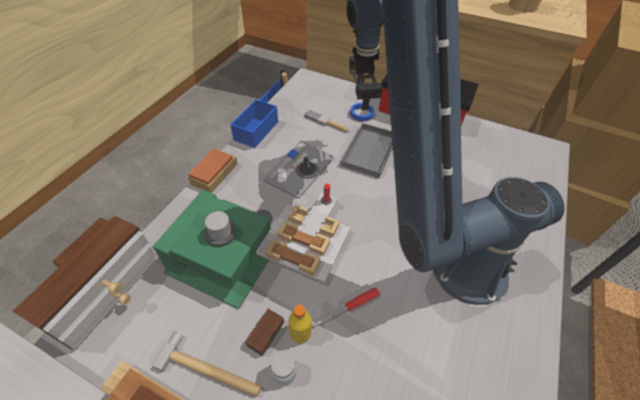

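```bash
python3 - <<'E'
from h import *
a=cv2.imread('pics/top2.png')[155:255,220:320];b=cv2.imread('pics/side2.png')[175:295,250:370]
cv2.imwrite('pics/z2.png',np.hstack([cv2.resize(a,(400,400),interpolation=cv2.INTER_CUBIC),cv2.resize(b,(400,400),interpolation=cv2.INTER_CUBIC)]))
from scipy.spatial.transform import Rotation as R
M=np.array(read_state()['tcp_rot'])
# target: down, psi of jaw y
for psi in (124,90,91.6):
    y=np.array([np.cos(np.radians(psi)),np.sin(np.radians(psi)),0]); z=np.array([0,0,-1.]); T=np.c_[np.cross(y,z),y,z]
    print(psi,R.from_matrix(T@M.T).as_rotvec(degrees=True))
E
```

```text
124 [ 1.96243672 -1.72222775  3.021243  ]
90 [  1.3898626   -2.24775281 -30.97282151]
91.6 [  1.41936199  -2.22538652 -29.37310615]
```

View pics/z2.png

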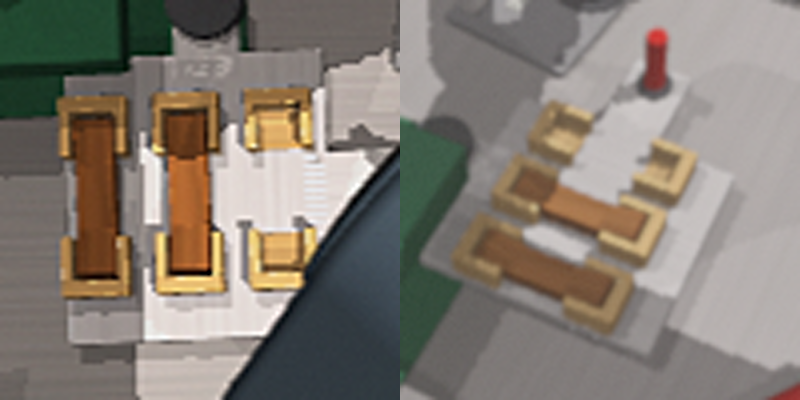

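```bash
python3 - <<'E'
from h import *
import pickle
ct,cs=pickle.load(open('cams.pkl','rb'))
t=lambda u,v:(220+(u+.5)/4-.5,155+(v+.5)/4-.5); s=lambda u,v:(250+(u+.5)*.3-.5,175+(v+.5)*.3-.5)
print(unproj(ct,[t(189,203),t(97,203)],.05)); print(unproj(ct,[t(187,193),t(96,195)],.055))
print(unproj(cs,[s(580,213),s(545,265)],.05))
E
```

```text
[[0.46525892 0.14119972 0.05      ]
 [0.46659539 0.21014951 0.05      ]]
[[0.47224649 0.14207811 0.055     ]
 [0.47205626 0.21005114 0.055     ]]
[[ 0.15249204 -0.00880481  0.05      ]
 [ 0.16536384  0.05677823  0.05      ]]
```

Request:
send_rows:
  moves: [0.35,-0.55,-7.3,0,0,0,0.3,0.35,-0.55,-7.3,0,0,0,0.3,0.35,-0.55,-7.3,0,0,0,0.3,0.35,-0.55,-7.3,0,0,0,0.3,0,0,0,-0.2,4,0,0.3,0,0,0,-0.2,4,0,0.3,0,0,0,-0.2,4,0,0.3,0,0,0,-0.2,4,0,0.3,0,0,0,-0.2,4,0,0.3,0,0,0,-0.2,4,0,0.3,0,0,0,-0.2,4,0,0.3,0,0,0,-0.2,4,0,0.3,0,0,0,-0.2,4,0,0.3,0,0,0,-0.2,4,0,0.3,0,0,0,-0.2,4,0,0.3,0,0,0,-0.2,4,-2,0.3,0,0,0,0,0,-2,0.3,0,0,0,0,0,0,0.3]

```text
time_s: 11.5
position: [0.4689, 0.1412, 0.1726]
tcp_rot: [[-0.999, -0.037, -0.007], [-0.037, 0.999, -0.002], [0.007, -0.002, -1.0]]
force: [-0.5, 0.4, 0.2]
opening: 0.65
```

```bash
python3 - <<'E'
from h import *
st()
E
```

```text
11.5 [0.4689 0.1412 0.1726] [ 3.700e+00  2.430e+01  1.039e+02 -1.000e-01  5.220e+01 -8.830e+01] F [-0.5  0.4  0.2] op 0.65
[[-0.999 -0.037 -0.007]
 [-0.037  0.999 -0.002]
 [ 0.007 -0.002 -1.   ]]
```

Request:
send_rows:
  moves: [0,0,0,0.4,0,-4,0.3,0,0,0,0,0,-4,0.3,0,0,0,0,0,-3,0.3,0,0,0,0,0,-2,0.3,0,0,0,0,0,-0.8,0.3,0,0,0,0,0,0,0.3,0,0,0,0,0,0,0.3]

```text
time_s: 12.2
position: [0.4776, 0.1391, 0.0375]
tcp_rot: [[-0.999, -0.032, 0.001], [-0.032, 0.999, -0.002], [-0.001, -0.002, -1.0]]
force: [-0.2, 0.3, 0.7]
opening: 0.651
```

```bash
python3 - <<'E'
from h import *
st()
for n in('side',):snap(n,n+'3.png')
a=cv2.imread('pics/side3.png')[170:300,240:370]
cv2.imwrite('pics/z3.png',cv2.resize(a,(560,560),interpolation=cv2.INTER_CUBIC))
E
```

```text
12.2 [0.4776 0.1391 0.0375] [  3.4  38.6 108.4  -0.2  32.9 -88.2] F [-0.2  0.3  0.7] op 0.651
[[-0.999 -0.032  0.001]
 [-0.032  0.999 -0.002]
 [-0.001 -0.002 -1.   ]]
```

View pics/z3.png

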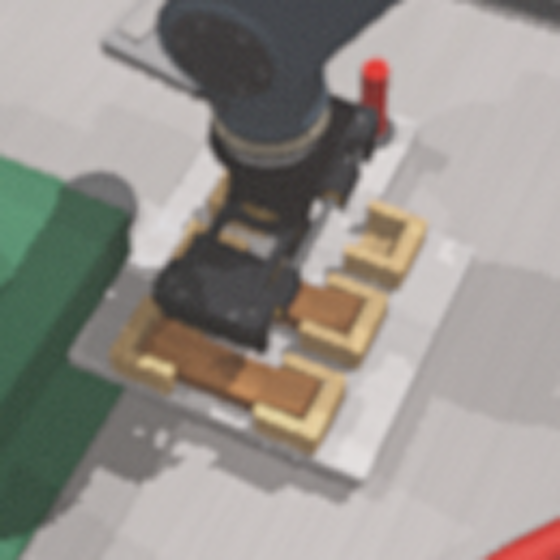

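Request:
send_rows:
  moves: [0,0,0,-0.3,0.2,-0.2,0.3,0,0,0,0,0,0,-1,0,0,0,0,0,0,-1,0,0,0,0,0,0,-1,0,0,0,0,0,0,-1,0,0,0,0,0,0,-1,0,0,0,0,0,0,-1]

```text
time_s: 12.95
position: [0.4741, 0.1413, 0.0345]
tcp_rot: [[-0.999, -0.032, -0.0], [-0.032, 0.999, -0.002], [0.0, -0.002, -1.0]]
force: [-0.2, 0.1, 1.2]
opening: 0.343
```

Opening 0.343 ≈ 30 mm: it holds the pull. Lift.

Request:
send_rows:
  moves: [0,0,0,0,0,0,-1,0,0,0,0,0,1,-1,0,0,0,0,0,2,-1,0,0,0,0,0,3,-1,0,0,0,0,0,4,-1,0,0,0,0,0,4,-1,0,0,0,0,0,0,-1]

```text
time_s: 13.65
position: [0.4774, 0.1414, 0.1796]
tcp_rot: [[-0.999, -0.033, 0.011], [-0.033, 0.999, -0.002], [-0.011, -0.002, -1.0]]
force: [0.8, 0.5, -0.7]
opening: 0.346
```

```bash
python3 - <<'E'
from h import *
st()
for n in('top','side',):snap(n,n+'4.png')
a=cv2.imread('pics/side4.png')[100:300,240:440]
cv2.imwrite('pics/z4.png',np.hstack([cv2.resize(a,(400,400),interpolation=cv2.INTER_CUBIC),cv2.resize(cv2.imread('pics/top4.png')[100:260,300:460],(400,400))]))
E
```

```text
13.65 [0.4774 0.1414 0.1796] [  3.7  23.9 103.1  -0.2  52.4 -88.1] F [ 0.8  0.5 -0.7] op 0.346
[[-0.999 -0.033  0.011]
 [-0.033  0.999 -0.002]
 [-0.011 -0.002 -1.   ]]
```

View pics/z4.png

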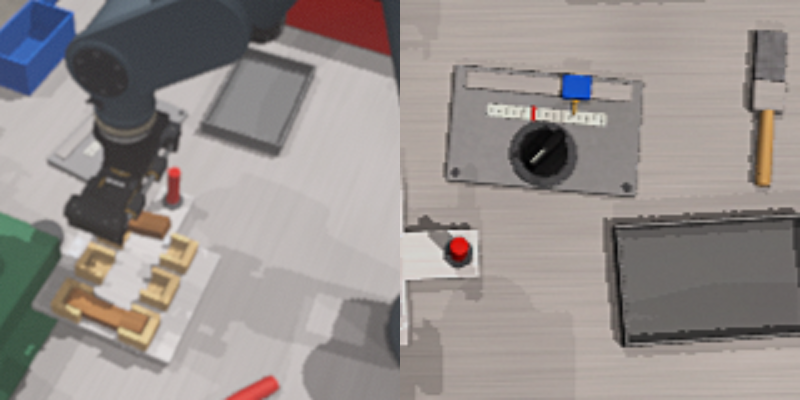

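View pics/top4.png

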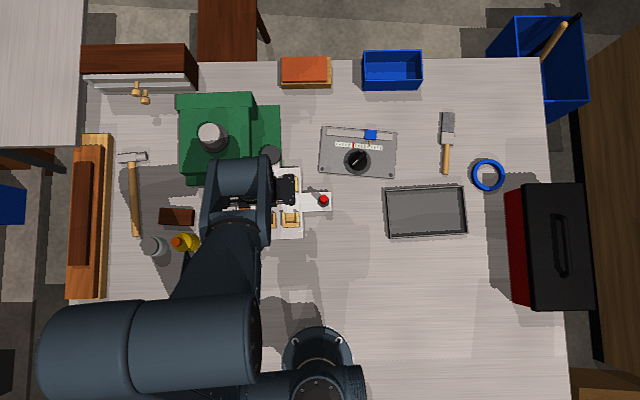

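Request:
send_rows:
  moves: [0,0,0,-0.3,-2,0,-1,0,0,0,-0.3,-3.5,0,-1,0,0,0,-0.3,-4,0,-1,0,0,0,-0.3,-4,0,-1,0,0,0,-0.3,-4,0,-1,0,0,0,-0.3,-4,0,-1,0,0,0,-0.3,-4,0,-1,0,0,0,-0.3,-4,0,-1,0,0,0,-0.3,-4,0,-1,0,0,0,-0.3,-4,0,-1,0,0,0,-0.3,-3.5,0,-1,0,0,1,-0.2,-2.1,0,-1,0,0,0,0,0,0,-1,0,0,0,0,0,0,-1]

```text
time_s: 15.15
position: [0.4375, -0.2887, 0.1726]
tcp_rot: [[-0.999, -0.048, -0.004], [-0.048, 0.999, 0.002], [0.004, 0.002, -1.0]]
force: [-0.8, 0.3, -1.2]
opening: 0.344
```

```bash
python3 - <<'E'
from h import *
st()
for n in('top','side',):snap(n,n+'5.png')
a=cv2.imread('pics/side5.png')[70:220,240:440]
cv2.imwrite('pics/z5.png',np.hstack([cv2.resize(a,(400,300),interpolation=cv2.INTER_CUBIC),cv2.resize(cv2.imread('pics/top5.png')[140:260,340:500],(400,300))]))
E
```

```text
15.15 [ 0.4375 -0.2887  0.1726] [-4.560e+01  2.660e+01  9.930e+01 -1.000e-01  5.440e+01 -1.383e+02] F [-0.8  0.3 -1.2] op 0.344
[[-0.999 -0.048 -0.004]
 [-0.048  0.999  0.002]
 [ 0.004  0.002 -1.   ]]
```

View pics/z5.png

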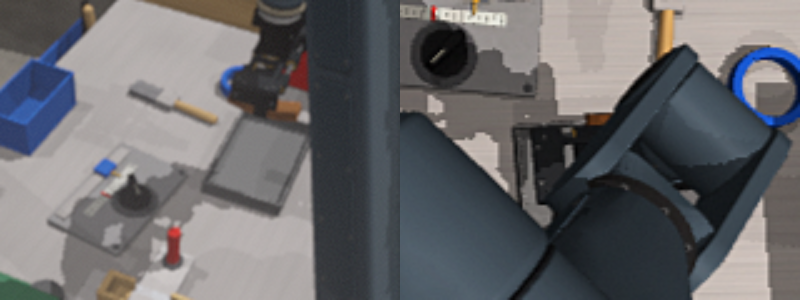

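Request:
send_rows:
  moves: [0,0,0,0.2,-0.1,-4,-1,0,0,0,0,0,-4,-1,0,0,0,0,0,-3,-1,0,0,0,0,0,-2,-1,0,0,0,0,0,-1.5,-1,0,0,0,0,0,-1,-1,0,0,0,0,0,0,-1,0,0,0,0,0,0,-1]

```text
time_s: 16.05
position: [0.4412, -0.2903, 0.0197]
tcp_rot: [[-0.999, -0.051, -0.0], [-0.051, 0.999, -0.002], [0.0, -0.002, -1.0]]
force: [-0.2, -0.4, -1.7]
opening: 0.345
```

Request:
send_rows:
  moves: [0,0,0,0,0,-0.4,-1,0,0,0,0,0,-0.3,-1,0,0,0,0,0,-0.1,-1,0,0,0,0,0,0,-1]

```text
time_s: 16.45
position: [0.4409, -0.2908, 0.0115]
tcp_rot: [[-0.999, -0.05, -0.0], [-0.05, 0.999, -0.002], [0.001, -0.002, -1.0]]
force: [-0.4, 0.1, -0.8]
opening: 0.336
```

Release to partial opening and rise.

Request:
send_rows:
  moves: [0,0,0,0,0,0,0.2,0,0,0,0,0,0,0.2,0,0,0,0,0,0,0.2,0,0,0,0,0,0,0.2,0,0,0,0,0,1.5,0.2,0,0,0,0,0,3,0.2,0,0,0,0,0,4,0.2,0,0,0,0,0,4,0.2,0,0,0,0,0,4,0.2,0,0,0,0,0,0,0.2]

```text
time_s: 17.45
position: [0.4437, -0.2934, 0.1818]
tcp_rot: [[-0.999, -0.05, 0.008], [-0.05, 0.999, -0.011], [-0.008, -0.011, -1.0]]
force: [0.5, -0.9, 0.3]
opening: 0.602
```

```bash
python3 - <<'E'
from h import *
st()
for n in('top','side',):snap(n,n+'6.png')
a=cv2.imread('pics/side6.png')[70:220,240:440]
cv2.imwrite('pics/z6.png',np.hstack([cv2.resize(a,(400,300),interpolation=cv2.INTER_CUBIC),cv2.resize(cv2.imread('pics/top6.png')[140:260,340:500],(400,300))]))
E
```

```text
17.45 [ 0.4437 -0.2934  0.1818] [-4.550e+01  2.600e+01  9.840e+01 -1.000e-01  5.480e+01 -1.382e+02] F [ 0.5 -0.9  0.3] op 0.602
[[-0.999 -0.05   0.008]
 [-0.05   0.999 -0.011]
 [-0.008 -0.011 -1.   ]]
```

View pics/z6.png

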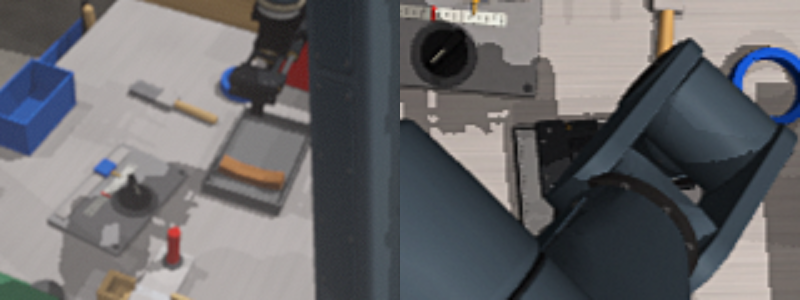

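Request:
send_rows:
  moves: [0,0,0,0.2,2.2,0,0.3,0,0,0,0.2,4,0,0.3,0,0,0,0.2,4,0,0.3,0,0,0,0.2,4,0,0.3,0,0,0,0.2,4,0,0.3,0,0,0,0.2,4,0,0.3,0,0,0,0.2,4,0,0.3,0,0,0,0.2,4,0,0.3,0,0,0,0.2,4,0,0.3,0,0,0,0.2,4,0,0.3,0,0,0,0.3,4,0,0.3,0,0,-1,0.3,4,0,0.3,0,0,0,0.4,4,0,0.3,0,0,0,0,0,0,0.3,0,0,0,0,0,0,0.3]

```text
time_s: 19.05
position: [0.4694, 0.2116, 0.1746]
tcp_rot: [[-0.999, -0.035, -0.004], [-0.035, 0.999, -0.003], [0.005, -0.003, -1.0]]
force: [-0.4, -0.6, -1.1]
opening: 0.649
```

Request:
send_rows:
  moves: [0,0,0,0,0,-4,0.3,0,0,0,0,0,-4,0.3,0,0,0,0,0,-3,0.3,0,0,0,0,0,-1.5,0.3,0,0,0,0,0,0,0.3,0,0,0,0,0,0,0.3]

```text
time_s: 19.65
position: [0.4706, 0.21, 0.051]
tcp_rot: [[-1.0, -0.031, -0.002], [-0.031, 1.0, -0.003], [0.002, -0.002, -1.0]]
force: [-0.5, 0.9, -0.6]
opening: 0.646
```

```bash
python3 - <<'E'
from h import *
st()
for n in('side',):snap(n,n+'7.png')
a=cv2.imread('pics/side7.png')[170:300,240:370]
cv2.imwrite('pics/z7.png',cv2.resize(a,(560,560),interpolation=cv2.INTER_CUBIC))
E
```

```text
19.65 [0.4706 0.21   0.051 ] [ 11.7  37.9 105.3  -0.2  37.  -79.9] F [-0.5  0.9 -0.6] op 0.646
[[-1.    -0.031 -0.002]
 [-0.031  1.    -0.003]
 [ 0.002 -0.002 -1.   ]]
```

View pics/z7.png

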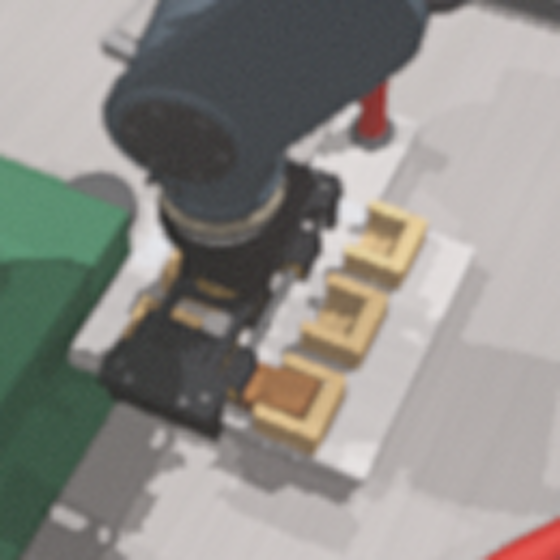

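Request:
send_rows:
  moves: [0,0,0,0,0.1,-1,0.3,0,0,0,0,0,-0.7,0.3,0,0,0,0,0,0,-1,0,0,0,0,0,0,-1,0,0,0,0,0,0,-1,0,0,0,0,0,0,-1,0,0,0,0,0,0,-1,0,0,0,0,0,0,-1,0,0,0,0,0,0,-1]

```text
time_s: 20.6
position: [0.4711, 0.2123, 0.0346]
tcp_rot: [[-0.999, -0.032, -0.0], [-0.032, 0.999, -0.002], [0.0, -0.002, -1.0]]
force: [-0.8, 1.1, 1.2]
opening: 0.345
```

Request:
send_rows:
  moves: [0,0,0,0,0,1,-1,0,0,0,0,0,2,-1,0,0,0,0,0,3,-1,0,0,0,0,0,4,-1,0,0,0,0,0,4,-1,0,0,0,0,0,0,-1]

```text
time_s: 21.2
position: [0.4744, 0.2131, 0.1798]
tcp_rot: [[-0.999, -0.032, 0.011], [-0.032, 0.999, 0.0], [-0.011, 0.0, -1.0]]
force: [0.8, 0.2, -1.2]
opening: 0.339
```

```bash
python3 - <<'E'
from h import *
st()
for n in('side','top'):snap(n,n+'8.png')
a=cv2.imread('pics/side8.png')[100:300,240:440]
cv2.imwrite('pics/z8.png',np.hstack([cv2.resize(a,(400,400),interpolation=cv2.INTER_CUBIC),cv2.resize(cv2.imread('pics/top8.png')[130:260,360:490],(400,400),interpolation=cv2.INTER_CUBIC)]))
E
```

```text
21.2 [0.4744 0.2131 0.1798] [ 1.190e+01  2.540e+01  1.001e+02 -1.000e-01  5.390e+01 -7.990e+01] F [ 0.8  0.2 -1.2] op 0.339
[[-0.999 -0.032  0.011]
 [-0.032  0.999  0.   ]
 [-0.011  0.    -1.   ]]
```

View pics/z8.png

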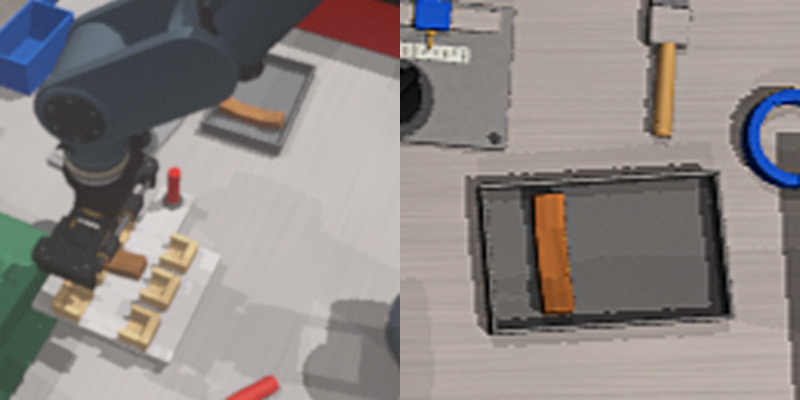

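Request:
send_rows:
  moves: [0,0,0,-0.2,-2,0,-1,0,0,0,-0.2,-3.5,0,-1,0,0,0,-0.2,-4,0,-1,0,0,0,-0.2,-4,0,-1,0,0,0,-0.2,-4,0,-1,0,0,0,-0.2,-4,0,-1,0,0,0,-0.2,-4,0,-1,0,0,0,-0.2,-4,0,-1,0,0,0,-0.2,-4,0,-1,0,0,0,-0.2,-4,0,-1,0,0,0,-0.2,-4,0,-1,0,0,0,-0.2,-4,0,-1,0,0,0,-0.2,-4,0,-1,0,0,0.5,-0.2,-4,0,-1,0,0,0,0,-3.5,0,-1,0,0,0,0,-1.2,0,-1,0,0,0,0,0,0,-1,0,0,0,0,0,0,-1]

```text
time_s: 23.1
position: [0.4419, -0.3676, 0.1729]
tcp_rot: [[-0.999, -0.041, -0.003], [-0.041, 0.999, 0.002], [0.003, 0.002, -1.0]]
force: [0.1, 1.4, -0.6]
opening: 0.342
```

```bash
python3 - <<'E'
from h import *
st()
for n in('top','side',):snap(n,n+'9.png')
a=cv2.imread('pics/side9.png')[70:220,240:440]
cv2.imwrite('pics/z9.png',np.hstack([cv2.resize(a,(400,300),interpolation=cv2.INTER_CUBIC),cv2.resize(cv2.imread('pics/top9.png')[140:260,340:500],(400,300))]))
E
```

```text
23.1 [ 0.4419 -0.3676  0.1729] [-5.090e+01  3.000e+01  9.210e+01 -1.000e-01  5.810e+01 -1.432e+02] F [ 0.1  1.4 -0.6] op 0.342
[[-0.999 -0.041 -0.003]
 [-0.041  0.999  0.002]
 [ 0.003  0.002 -1.   ]]
```

View pics/z9.png

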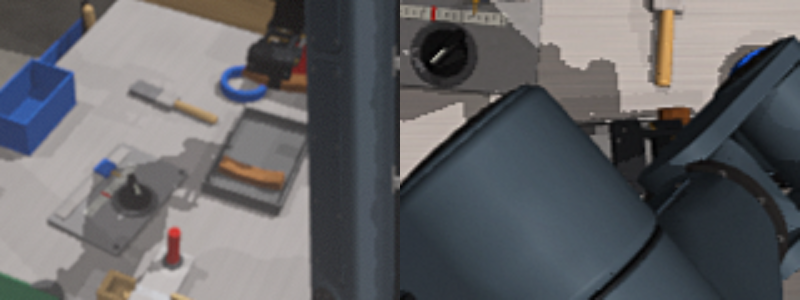

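Request:
send_rows:
  moves: [0,0,0,0.1,0,-4,-1,0,0,0,0,0,-4,-1,0,0,0,0,0,-3,-1,0,0,0,0,0,-2,-1,0,0,0,0,0,-1.5,-1,0,0,0,0,0,-1,-1,0,0,0,0,0,-0.4,-1,0,0,0,0,0,0,-1]

```text
time_s: 24.0
position: [0.4442, -0.3697, 0.0155]
tcp_rot: [[-0.999, -0.041, -0.0], [-0.041, 0.999, -0.002], [0.0, -0.002, -1.0]]
force: [0.8, 0.4, -1.6]
opening: 0.34
```

Request:
send_rows:
  moves: [0,0,0,0,0,-0.3,-1,0,0,0,0,0,-0.1,-1,0,0,0,0,0,0,-1,0,0,0,0,0,0,0.2,0,0,0,0,0,0,0.2,0,0,0,0,0,0,0.2,0,0,0,0,0,0,0.2,0,0,0,0,0,1.5,0.2,0,0,0,0,0,3,0.2,0,0,0,0,0,4,0.2,0,0,0,0,0,4,0.2,0,0,0,0,0,4,1,0,0,0,0,0,0,1]

```text
time_s: 25.3
position: [0.4467, -0.3729, 0.1835]
tcp_rot: [[-0.999, -0.041, 0.008], [-0.041, 0.999, -0.013], [-0.008, -0.013, -1.0]]
force: [1.0, 0.0, -0.1]
opening: 0.708
```

```bash
python3 - <<'E'
from h import *
st()
for n in('top','side',):snap(n,n+'10.png')
a=cv2.imread('pics/side10.png')[70:220,240:440]
cv2.imwrite('pics/z10.png',np.hstack([cv2.resize(a,(400,300),interpolation=cv2.INTER_CUBIC),cv2.resize(cv2.imread('pics/top10.png')[140:260,340:500],(400,300))]))
E
```

```text
25.3 [ 0.4467 -0.3729  0.1835] [-5.080e+01  2.930e+01  9.130e+01 -1.000e-01  5.850e+01 -1.431e+02] F [ 1.   0.  -0.1] op 0.708
[[-0.999 -0.041  0.008]
 [-0.041  0.999 -0.013]
 [-0.008 -0.013 -1.   ]]
```

View pics/z10.png

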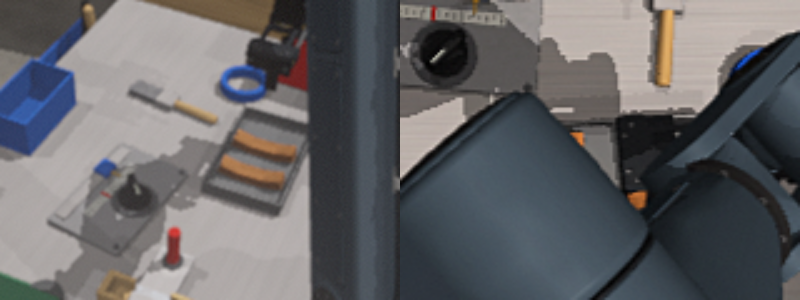

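Request:
send_rows:
  moves: [0,0,0,0.3,3.2,0,1,0,0,0,0.4,4,0,1,0,0,0,0.4,4,0,1,0,0,0,0.4,4,0,1,0,0,0,0.4,4,0,1,0,0,0,0.4,4,0,1,0,0,0,0.4,4,0,1,0,0,0,0.4,4,0,1,0,0,0,0.2,3,0,1,0,0,0,0,0,0,1,0,0,0,0,0,0,1]

```text
time_s: 26.5
position: [0.476, -0.0271, 0.1754]
tcp_rot: [[-0.999, -0.043, -0.003], [-0.043, 0.999, -0.002], [0.003, -0.002, -1.0]]
force: [0.0, -0.2, 1.0]
opening: 1.001
```

```bash
python3 - <<'E'
from h import *
st()
for n in('top','side',):snap(n,n+'11.png')
a=cv2.imread('pics/side11.png')[130:280,240:440]
cv2.imwrite('pics/z11.png',np.hstack([cv2.resize(a,(400,300),interpolation=cv2.INTER_CUBIC),cv2.resize(cv2.imread('pics/top11.png')[140:260,340:500],(400,300))]))
E
```

```text
26.5 [ 0.476  -0.0271  0.1754] [ -16.6   23.1  105.7   -0.2   51.4 -109. ] F [ 0.  -0.2  1. ] op 1.001
[[-0.999 -0.043 -0.003]
 [-0.043  0.999 -0.002]
 [ 0.003 -0.002 -1.   ]]
```

View pics/z11.png

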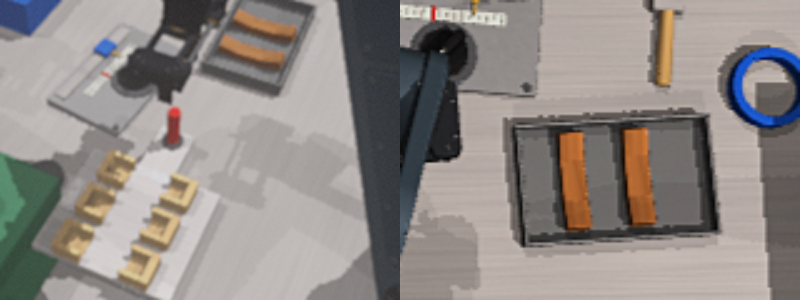

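Request:
send_rows:
  moves: [0,0,0,0,0,-4,1,0,0,0,0,0,-3,1,0,0,0,0,0,-2.5,1,0,0,0,0,0,0,-1,0,0,0,0,0,0,-1,0,0,0,0,0,0,-1,0,0,0,0,0,0,-1,0,0,0,0,0,0,-1,0,0,0,0,0,0,-1,0,0,0,0,0,0,-1,0,0,0,0,0,0,-1,0,0,0,0,0,0,-1,0,0,0,0,0,0,-1,0,0,0,0,0,0,-1,0,0,0,0,0,0,-1]

```text
time_s: 28.1
position: [0.4768, -0.027, 0.0814]
tcp_rot: [[-0.999, -0.04, -0.001], [-0.04, 0.999, -0.001], [0.001, -0.001, -1.0]]
force: [0.0, 5.6, 2.1]
opening: 0.242
```

Request:
send_rows:
  moves: [0,0,-1.5,-0.8,0.79,0,-1,0,0,-1.5,-0.77,0.82,0,-1,0,0,-1.5,-0.72,0.86,0,-1,0,0,-1.5,-0.68,0.9,0,-1,0,0,-1.5,-0.63,0.93,0,-1,0,0,-1.5,-0.58,0.97,0,-1,0,0,-1.5,-0.52,0.99,0,-1,0,0,-1.5,-0.48,1.02,0,-1,0,0,-1.5,-0.42,1.04,0,-1,0,0,-1.5,-0.36,1.07,0,-1,0,0,-1.5,-0.31,1.08,0,-1,0,0,-1.5,-0.25,1.1,0,-1,0,0,-1.5,-0.2,1.11,0,-1,0,0,-1.5,-0.13,1.12,0,-1]

```text
time_s: 29.5
position: [0.4052, 0.1098, 0.0812]
tcp_rot: [[-0.947, 0.322, -0.008], [0.322, 0.947, -0.003], [0.006, -0.005, -1.0]]
force: [-3.8, -3.4, 4.5]
opening: 0.244
```

Request:
send_rows:
  moves: [0,0,-1.5,-0.07,1.12,0,-1,0,0,-1.5,-0.02,1.13,0,-1,0,0,-1.5,0.04,1.13,0,-1,0,0,-1.5,0.1,1.12,0,-1,0,0,-1.5,0.15,1.12,0,-1,0,0,-1.5,0.22,1.1,0,-1,0,0,-1.5,0.27,1.09,0,-1,0,0,-1.5,0.33,1.08,0,-1,0,0,-1.5,0.39,1.06,0,-1,0,0,-1.5,0.44,1.03,0,-1,0,0,-1.5,0.49,1.01,0,-1,0,0,-1.5,0.55,0.98,0,-1,0,0,-1.5,0.6,0.95,0,-1,0,0,-1.5,0.64,0.92,0,-1,0,0,-1.5,0.7,0.88,0,-1,0,0,-1.5,0.73,0.85,0,-1,0,0,0,0,0,0,-1,0,0,0,0,0,0,-1]

```text
time_s: 31.3
position: [0.46, 0.277, 0.081]
tcp_rot: [[-0.734, 0.679, -0.009], [0.679, 0.735, -0.0], [0.007, -0.007, -1.0]]
force: [-7.8, 7.1, 4.6]
opening: 0.245
```

```bash
python3 - <<'E'
from h import *
s=st()
p=np.array([.6237,.1315]); h=np.array(s['position'][:2]); r=h-p; print(np.hypot(*r),np.degrees(np.arctan2(r[1],r[0])))
E
```

```text
31.3 [0.46  0.277 0.081] [ 19.   35.9 101.2   0.2  43.5 -28.4] F [-7.8  7.1  4.6] op 0.245
[[-0.734  0.679 -0.009]
 [ 0.679  0.735 -0.   ]
 [ 0.007 -0.007 -1.   ]]
0.2190232819784007 138.3532536951415
```

Request:
send_rows:
  moves: [0,0,0,0.2,0,0,-1,0,0,0,0.25,0.1,0,-1,0,0,0,0,0,0,-1,0,0,0,0,0,0,-1]

```text
time_s: 31.7
position: [0.4615, 0.2787, 0.081]
tcp_rot: [[-0.733, 0.68, -0.015], [0.68, 0.733, 0.001], [0.012, -0.01, -1.0]]
force: [-13.0, 11.1, 7.6]
opening: 0.244
```

Request:
send_rows:
  moves: [0,0,0,0,0,0,1,0,0,0,0,0,0,1,0,0,0,0,0,0,1,0,0,0,0,0,0,1,0,0,0,0,0,0,1,0,0,0,0,0,2,1,0,0,0,0,0,4,1,0,0,0,0,0,4,1,0,0,0,0,0,4,1,0,0,0,0,0,0,1]

```text
time_s: 32.7
position: [0.4724, 0.2781, 0.2271]
tcp_rot: [[-0.735, 0.678, 0.01], [0.678, 0.735, 0.003], [-0.006, 0.009, -1.0]]
force: [0.6, 0.4, 0.3]
opening: 0.987
```

```bash
python3 - <<'E'
from h import *
st()
E
```

```text
32.7 [0.4724 0.2781 0.2271] [ 18.8  23.7  93.3  -0.   62.3 -28.5] F [0.6 0.4 0.3] op 0.987
[[-0.735  0.678  0.01 ]
 [ 0.678  0.735  0.003]
 [-0.006  0.009 -1.   ]]
```

Request:
send_rows:
  moves: [0,0,0,0,-4,0,1,0,0,0,0,-4,0,1,0,0,0,0,-4,0,1,0,0,0,0,-4,0,1,0,0,0,0,-4,0,1,0,0,0,0,-4,0,1,0,0,0,0,-4,0,1,0,0,0,0,-4,0,1,0,0,0,0,-4,0,1,0,0,0,0,-4,0,1,0,0,0,0,-1.5,0,1,0,0,0,0,0,0,1]

```text
time_s: 33.9
position: [0.4684, -0.1398, 0.2208]
tcp_rot: [[-0.733, 0.68, -0.002], [0.68, 0.733, -0.001], [0.001, -0.002, -1.0]]
force: [0.5, 0.4, 0.6]
opening: 1.004
```

```bash
python3 - <<'E'
from h import *
st()
for n in('top','side',):snap(n,n+'12.png')
a=cv2.imread('pics/top12.png'); b=cv2.imread('pics/side12.png')
cv2.imwrite('pics/z12.png',np.hstack([cv2.resize(a[80:230,165:315],(400,400),interpolation=cv2.INTER_CUBIC),cv2.resize(b[140:290,145:295],(400,400),interpolation=cv2.INTER_CUBIC)]))
cv2.imwrite('pics/z12b.png',cv2.resize(a[115:195,310:410],None,fx=6,fy=6,interpolation=cv2.INTER_CUBIC))
E
```

```text
33.9 [ 0.4684 -0.1398  0.2208] [-2.970e+01  2.000e+01  1.012e+02 -1.000e-01  5.890e+01 -7.670e+01] F [0.5 0.4 0.6] op 1.004
[[-0.733  0.68  -0.002]
 [ 0.68   0.733 -0.001]
 [ 0.001 -0.002 -1.   ]]
```

View pics/z12.png

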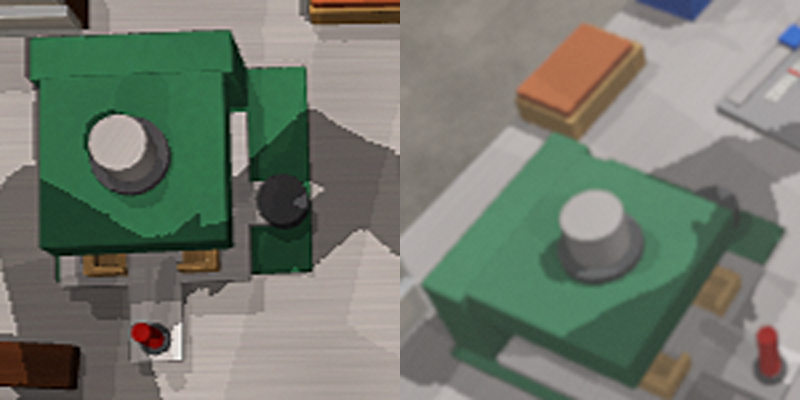

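View pics/z12b.png

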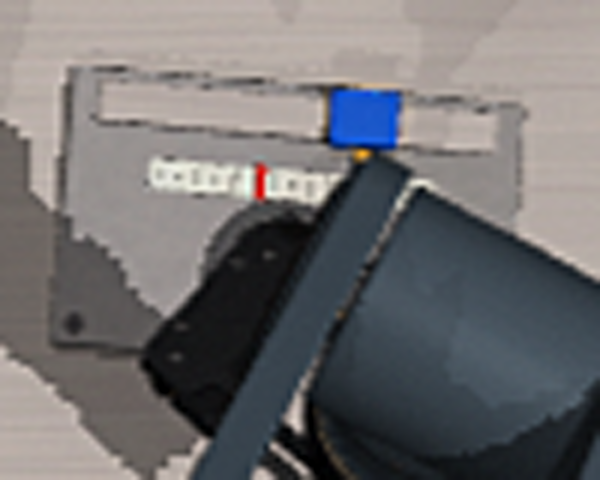

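```bash
python3 - <<'E'
from h import *
a=cv2.imread('pics/top4.png')
cv2.imwrite('pics/z4b.png',cv2.resize(a[120:185,310:405],None,fx=8,fy=8,interpolation=cv2.INTER_CUBIC))
E
```

```text
(no output)
```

View pics/z4b.png

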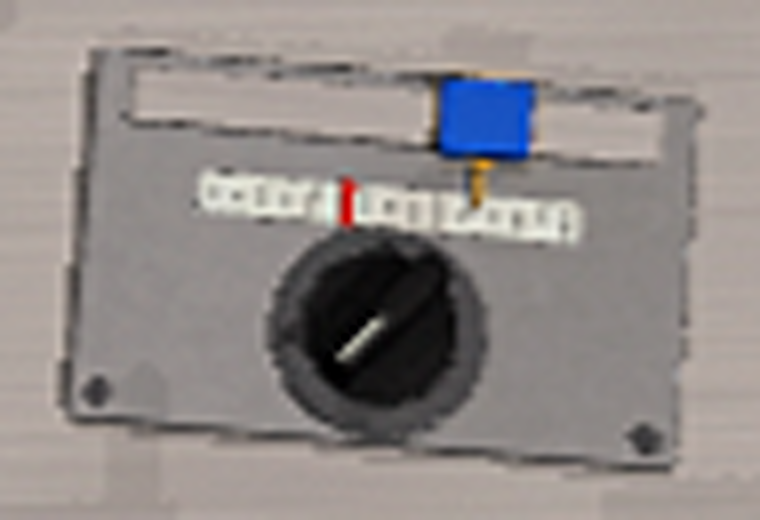

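```bash
python3 - <<'E'
from h import *
import pickle
ct,cs=pickle.load(open('cams.pkl','rb'))
t=lambda u,v:(310+(u+.5)/8-.5,120+(v+.5)/8-.5)
print(unproj(ct,[t(378,333)],.026),unproj(ct,[t(385,320)],.056),unproj(ct,[t(376,333)],.012))
a=unproj(ct,[t(330,385),t(440,260),t(340,360),t(380,322)],.056); print(a,np.degrees(np.arctan2(*(a[1]-a[0])[1::-1])),np.degrees(np.arctan2(*(a[3]-a[2])[1::-1])))
E
```

```text
[[ 0.60067291 -0.13565362  0.026     ]] [[ 0.59910989 -0.13536704  0.056     ]] [[ 0.60374069 -0.13631657  0.012     ]]
[[ 0.57440984 -0.11374097  0.056     ]
 [ 0.6219993  -0.15704382  0.056     ]
 [ 0.5839735  -0.11781942  0.056     ]
 [ 0.59837141 -0.13344475  0.056     ]] -42.29984923957351 -47.34107728070924
```

Request:
send_rows:
  moves: [0,0,0,3.4,0.3,0,1,0,0,0,4,0,0,1,0,0,0,4,0,0,1,0,0,0,2,0,-2,1,0,0,0,0,0,-4,1,0,0,0,0,0,-4,1,0,0,0,0,0,-3,1,0,0,0,0,0,0,1,0,0,0,0,0,0,1]

```text
time_s: 34.9
position: [0.6024, -0.1332, 0.0914]
tcp_rot: [[-0.737, 0.676, -0.003], [0.676, 0.737, -0.0], [0.002, -0.002, -1.0]]
force: [-0.2, -0.8, 0.2]
opening: 1.003
```

```bash
python3 - <<'E'
from h import *
st()
for n in('top','side',):snap(n,n+'13.png')
a=cv2.imread('pics/top13.png'); b=cv2.imread('pics/side13.png')
cv2.imwrite('pics/z13.png',np.hstack([cv2.resize(a[90:210,300:420],(400,400),interpolation=cv2.INTER_CUBIC),cv2.resize(b[100:220,240:360],(400,400),interpolation=cv2.INTER_CUBIC)]))
E
```

```text
34.9 [ 0.6024 -0.1332  0.0914] [-22.8  39.2  89.2  -0.1  51.7 -70.2] F [-0.2 -0.8  0.2] op 1.003
[[-0.737  0.676 -0.003]
 [ 0.676  0.737 -0.   ]
 [ 0.002 -0.002 -1.   ]]
```

View pics/z13.png

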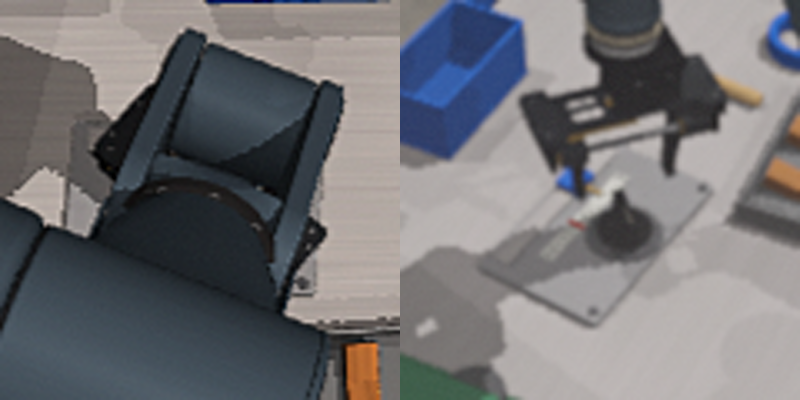

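Request:
send_rows:
  moves: [0,0,0,0,-0.2,-3,1,0,0,0,0,0,-2,1,0,0,0,0,0,-0.7,1,0,0,0,0,0,0,-1,0,0,0,0,0,0,-1,0,0,0,0,0,0,-1,0,0,0,0,0,0,-1,0,0,0,0,0,0,-1,0,0,0,0,0,0,-1,0,0,0,0,0,0,-1,0,0,0,0,0,0,-1,0,0,0,0,0,0,-1,0,0,0,0,0,0,-1,0,0,0,0,0,0,-1,0,0,0,0,0,0,-1]

```text
time_s: 36.5
position: [0.6031, -0.136, 0.0343]
tcp_rot: [[-0.735, 0.678, -0.001], [0.678, 0.735, 0.0], [0.001, -0.0, -1.0]]
force: [1.6, 4.5, 0.0]
opening: 0.162
```

```bash
python3 - <<'E'
from h import *
print(st()['moment'])
E
```

```text
36.5 [ 0.6031 -0.136   0.0343] [-23.1  44.2  90.4   0.   45.4 -70.4] F [1.6 4.5 0. ] op 0.162
[[-0.735  0.678 -0.001]
 [ 0.678  0.735  0.   ]
 [ 0.001 -0.    -1.   ]]
[ 0.82072267 -0.62592106 -0.00682971]
```

Request:
send_rows:
  moves: [0,0,-5,0,0,0,-1,0,0,-5,0,0,0,-1,0,0,-5,0,0,0,-1,0,0,-5,0,0,0,-1,0,0,-5,0,0,0,-1,0,0,-5,0,0,0,-1,0,0,-5,0,0,0,-1,0,0,-5,0,0,0,-1,0,0,-5,0,0,0,-1,0,0,-5,0,0,0,-1,0,0,-5,0,0,0,-1,0,0,-5,0,0,0,-1,0,0,-5,0,0,0,-1,0,0,-5,0,0,0,-1,0,0,-5,0,0,0,-1,0,0,-5,0,0,0,-1,0,0,-5,0,0,0,-1,0,0,-5,0,0,0,-1,0,0,0,0,0,0,-1]

```text
time_s: 38.4
position: [0.6047, -0.136, 0.0343]
tcp_rot: [[0.679, 0.734, 0.003], [0.734, -0.679, 0.003], [0.004, 0.0, -1.0]]
force: [5.4, 4.6, -2.3]
opening: 0.157
```

```bash
python3 - <<'E'
from h import *
print(st()['moment'])
for n in('top','side',):snap(n,n+'14.png')
a=cv2.imread('pics/top14.png'); b=cv2.imread('pics/side14.png')
cv2.imwrite('pics/z14.png',np.hstack([cv2.resize(a[90:210,300:420],(400,400),interpolation=cv2.INTER_CUBIC),cv2.resize(b[100:220,240:360],(400,400),interpolation=cv2.INTER_CUBIC)]))
E
```

```text
38.4 [ 0.6047 -0.136   0.0343] [-23.1  44.2  90.4   0.3  45.4  19.5] F [ 5.4  4.6 -2.3] op 0.157
[[ 0.679  0.734  0.003]
 [ 0.734 -0.679  0.003]
 [ 0.004  0.    -1.   ]]
[ 0.94135502 -0.91414658 -0.0231898 ]
```

View pics/z14.png

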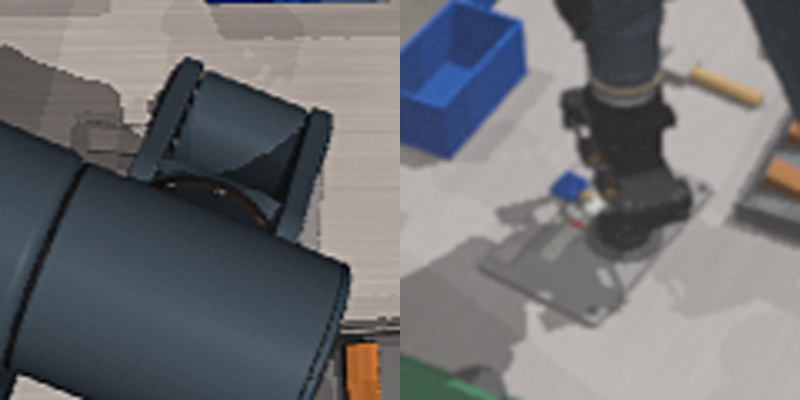

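Request:
send_rows:
  moves: [0,0,-5,0,0,0,-1,0,0,-5,0,0,0,-1,0,0,-5,0,0,0,-1,0,0,-5,0,0,0,-1,0,0,-5,0,0,0,-1,0,0,-5,0,0,0,-1,0,0,-5,0,0,0,-1,0,0,-5,0,0,0,-1,0,0,-5,0,0,0,-1,0,0,-5,0,0,0,-1,0,0,-5,0,0,0,-1,0,0,-5,0,0,0,-1,0,0,-5,0,0,0,-1,0,0,-5,0,0,0,-1,0,0,-5,0,0,0,-1,0,0,-5,0,0,0,-1,0,0,-5,0,0,0,-1,0,0,-5,0,0,0,-1,0,0,0,0,0,0,-1]

```text
time_s: 40.4
position: [0.6047, -0.1375, 0.0344]
tcp_rot: [[0.734, -0.679, 0.006], [-0.679, -0.734, -0.0], [0.005, -0.004, -1.0]]
force: [5.0, 1.4, -3.9]
opening: 0.158
```

```bash
python3 - <<'E'
from h import *
print(st()['moment'])
for n in('side',):snap(n,n+'15.png')
b=cv2.imread('pics/side15.png')
cv2.imwrite('pics/z15.png',np.hstack([cv2.resize(b[120:210,240:340],None,fx=6,fy=6,interpolation=cv2.INTER_CUBIC)]))
E
```

```text
40.4 [ 0.6047 -0.1375  0.0344] [-23.2  44.1  90.5   0.2  45.  109.4] F [ 5.   1.4 -3.9] op 0.158
[[ 0.734 -0.679  0.006]
 [-0.679 -0.734 -0.   ]
 [ 0.005 -0.004 -1.   ]]
[ 0.42900177 -0.73073921 -0.06854008]
```

View pics/z15.png

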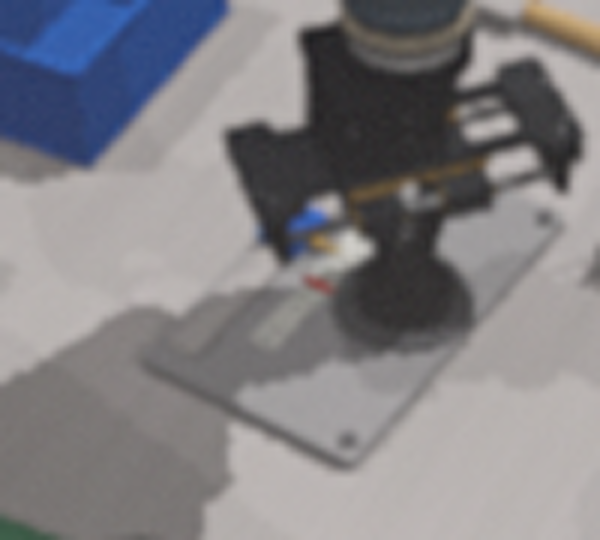

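Request:
send_rows:
  moves: [0,0,0,0,0,0,1,0,0,0,0,0,0,1,0,0,0,0,0,0,1,0,0,0,0,0,0,1,0,0,0,0,0,0,1,0,0,0,0,0,0,1,0,0,0,0,0,2,1,0,0,0,0,0,3,1,0,0,8,0,0,0,1,0,0,8,0,0,0,1,0,0,8,0,0,0,1,0,0,8,0,0,0,1,0,0,8,0,0,0,1,0,0,8,0,0,0,1,0,0,8,0,0,0,1,0,0,8,0,0,0,1,0,0,8,0,0,0,1,0,0,8,0,0,0,1]

```text
time_s: 42.25
position: [0.6024, -0.137, 0.0844]
tcp_rot: [[0.791, 0.611, -0.001], [0.611, -0.791, 0.002], [0.0, -0.002, -1.0]]
force: [-0.3, -0.2, -0.4]
opening: 0.998
```

Request:
send_rows:
  moves: [0,0,8,0,0,0,1,0,0,8,0,0,0,1,0,0,8,0,0,0,1,0,0,8,0,0,0,1,0,0,8,0,0,0,1,0,0,8,0,0,0,1,0,0,8,0,0,0,1,0,0,8,0,0,0,1,0,0,8,0,0,0,1,0,0,8,0,0,0,1,0,0,8,0,0,0,1,0,0,8,0,0,0,1,0,0,4,0,0,0,1,0,0,0,0,0,0,1]

```text
time_s: 43.65
position: [0.6024, -0.137, 0.0844]
tcp_rot: [[-0.735, 0.678, -0.002], [0.678, 0.735, -0.001], [0.001, -0.002, -1.0]]
force: [0.1, 0.4, 0.3]
opening: 1.004
```

```bash
python3 - <<'E'
from h import *
print(st()['moment'])
for n in('side',):snap(n,n+'16.png')
b=cv2.imread('pics/side16.png')
cv2.imwrite('pics/z16.png',np.hstack([cv2.resize(b[120:210,240:340],None,fx=6,fy=6,interpolation=cv2.INTER_CUBIC)]))
E
```

```text
43.65 [ 0.6024 -0.137   0.0844] [-23.1  39.8  89.3  -0.1  50.9 -70.4] F [0.1 0.4 0.3] op 1.004
[[-0.735  0.678 -0.002]
 [ 0.678  0.735 -0.001]
 [ 0.001 -0.002 -1.   ]]
[ 0.05621856 -0.1750806  -0.01216211]
```

View pics/z16.png

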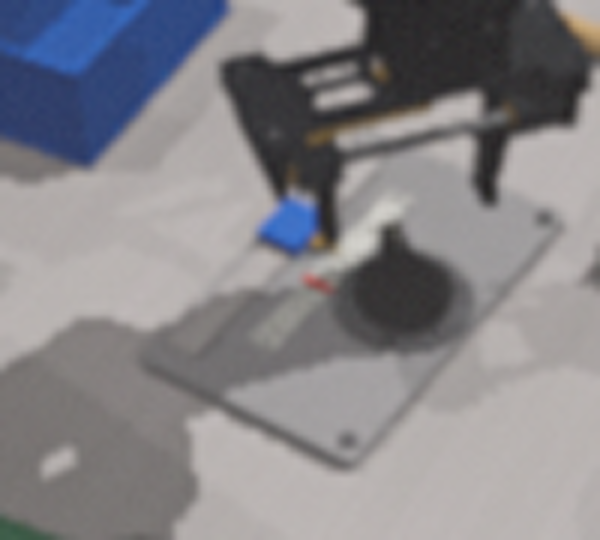

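Request:
send_rows:
  moves: [0,0,0,0,0,-3,1,0,0,0,0,0,-2,1,0,0,0,0,0,0,-1,0,0,0,0,0,0,-1,0,0,0,0,0,0,-1,0,0,0,0,0,0,-1,0,0,0,0,0,0,-1,0,0,0,0,0,0,-1,0,0,0,0,0,0,-1,0,0,0,0,0,0,-1,0,0,0,0,0,0,-1,0,0,0,0,0,0,-1,0,0,0,0,0,0,-1,0,0,0,0,0,0,-1]

```text
time_s: 45.1
position: [0.6033, -0.1362, 0.0344]
tcp_rot: [[-0.735, 0.678, -0.0], [0.678, 0.735, 0.0], [0.0, -0.0, -1.0]]
force: [3.9, 5.5, -0.4]
opening: 0.158
```

Request:
send_rows:
  moves: [0,0,-5,0,0,0,-1,0,0,-5,0,0,0,-1,0,0,-5,0,0,0,-1,0,0,-5,0,0,0,-1,0,0,-5,0,0,0,-1,0,0,-5,0,0,0,-1,0,0,-5,0,0,0,-1,0,0,-5,0,0,0,-1,0,0,-5,0,0,0,-1,0,0,-5,0,0,0,-1,0,0,-5,0,0,0,-1,0,0,-5,0,0,0,-1,0,0,-5,0,0,0,-1,0,0,-5,0,0,0,-1,0,0,-5,0,0,0,-1,0,0,-5,0,0,0,-1,0,0,-5,0,0,0,-1,0,0,-5,0,0,0,-1,0,0,0,0,0,0,-1]

```text
time_s: 47.0
position: [0.6045, -0.1361, 0.0344]
tcp_rot: [[0.679, 0.734, 0.003], [0.734, -0.679, 0.003], [0.004, 0.0, -1.0]]
force: [5.8, 5.8, -2.9]
opening: 0.158
```

Request:
send_rows:
  moves: [0,0,-5,0,0,0,-1,0,0,-5,0,0,0,-1,0,0,-5,0,0,0,-1,0,0,-5,0,0,0,-1,0,0,-5,0,0,0,-1,0,0,-5,0,0,0,-1,0,0,-5,0,0,0,-1,0,0,-5,0,0,0,-1,0,0,-5,0,0,0,-1,0,0,-5,0,0,0,-1,0,0,-5,0,0,0,-1,0,0,-5,0,0,0,-1,0,0,-5,0,0,0,-1,0,0,-5,0,0,0,-1,0,0,-5,0,0,0,-1,0,0,-5,0,0,0,-1,0,0,0,0,0,0,-1]

```text
time_s: 48.7
position: [0.6047, -0.1372, 0.0344]
tcp_rot: [[0.841, -0.541, 0.006], [-0.541, -0.841, 0.001], [0.005, -0.004, -1.0]]
force: [4.5, 2.3, -2.6]
opening: 0.155
```

```bash
python3 - <<'E'
from h import *
print(st()['moment'])
for n in('side',):snap(n,n+'17.png')
b=cv2.imread('pics/side17.png')
cv2.imwrite('pics/z17.png',np.hstack([cv2.resize(b[120:210,240:340],None,fx=6,fy=6,interpolation=cv2.INTER_CUBIC)]))
E
```

```text
48.7 [ 0.6047 -0.1372  0.0344] [-23.2  44.1  90.5   0.2  45.1  99.4] F [ 4.5  2.3 -2.6] op 0.155
[[ 0.841 -0.541  0.006]
 [-0.541 -0.841  0.001]
 [ 0.005 -0.004 -1.   ]]
[ 0.57731231 -0.78896004 -0.09250372]
```

View pics/z17.png

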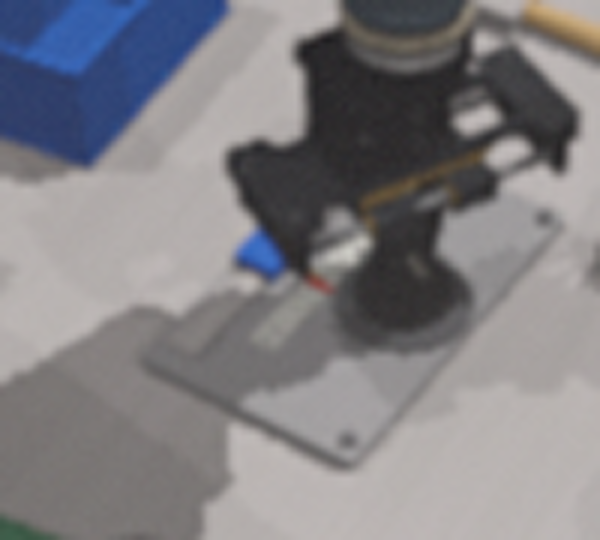

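Request:
send_rows:
  moves: [0,0,0,0,0,0,1,0,0,0,0,0,0,1,0,0,0,0,0,0,1,0,0,0,0,0,0,1,0,0,0,0,0,0,1,0,0,0,0,0,0,1,0,0,0,0,0,2,1,0,0,0,0,0,4,1,0,0,0,0,0,4,1,0,0,0,0,0,4,1,0,0,0,-3,3,0,1,0,0,0,-3,4,0,1,0,0,0,-3,4,0,1,0,0,0,-3,4,0,1,0,0,0,-3,4,0,1,0,0,0,0,4,0,1,0,0,0,0,4,0,1,0,0,0,0,0,0,1]

```text
time_s: 50.55
position: [0.4518, 0.1367, 0.1748]
tcp_rot: [[0.845, -0.535, 0.002], [-0.535, -0.845, 0.003], [0.001, -0.003, -1.0]]
force: [-0.2, -1.2, 0.6]
opening: 0.999
```

```bash
python3 - <<'E'
from h import *
print(st()['moment'])
for n in('side','top'):snap(n,n+'18.png')
b=cv2.imread('pics/side18.png');a=cv2.imread('pics/top18.png')
cv2.imwrite('pics/z18.png',np.hstack([cv2.resize(a[115:185,310:410],None,fx=8,fy=8,interpolation=cv2.INTER_CUBIC)]))
cv2.imwrite('pics/z18s.png',np.hstack([cv2.resize(b[125:205,250:340],None,fx=7,fy=7,interpolation=cv2.INTER_CUBIC)]))
E
```

```text
50.55 [0.4518 0.1367 0.1748] [  3.1  22.7 106.6   0.2  50.6 125.4] F [-0.2 -1.2  0.6] op 0.999
[[ 0.845 -0.535  0.002]
 [-0.535 -0.845  0.003]
 [ 0.001 -0.003 -1.   ]]
[0.03409903 0.00480251 0.01954881]
```

View pics/z18.png

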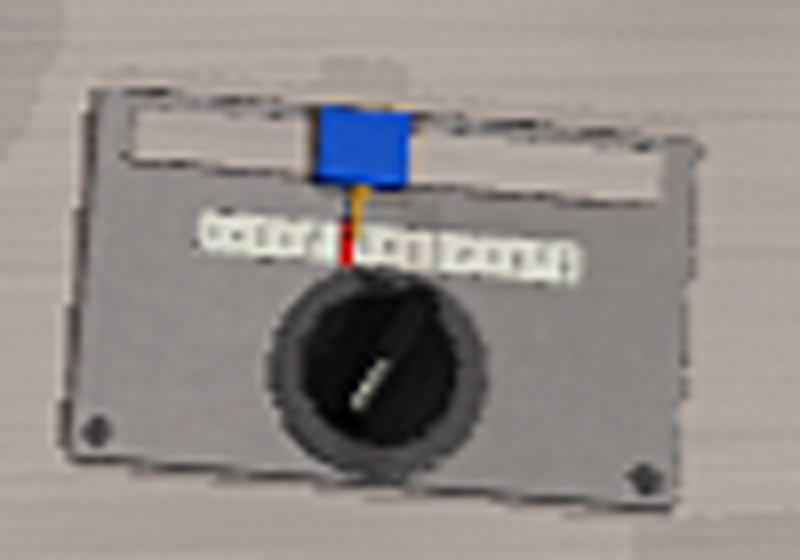

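View pics/z18s.png

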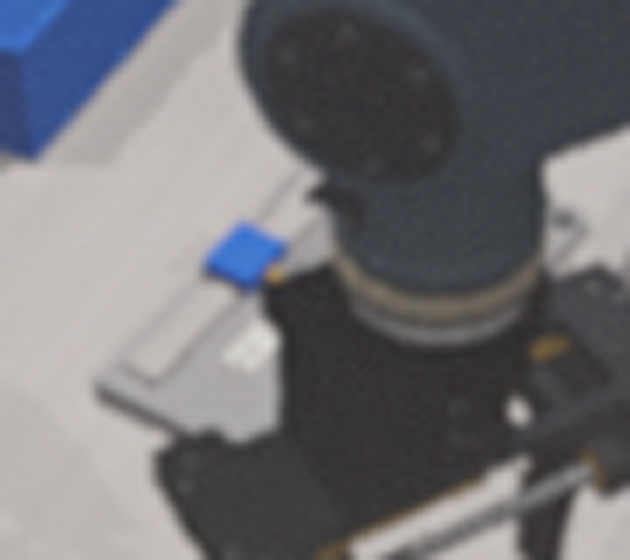

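Request:
send_rows:
  moves: [0,0,0,0,-4,0,1,0,0,0,0,-4,0,1,0,0,0,3,-4,0,1,0,0,0,3,-4,0,1,0,0,0,3,-4,0,1,0,0,0,3,-4,0,1,0,0,0,3,-3,0,1,0,0,0,0,0,-4,1,0,0,0,0,0,-4,1,0,0,0,0,0,-2,1,0,0,0,0,0,0,1,0,0,0,0,0,0,1]

```text
time_s: 51.85
position: [0.6023, -0.1385, 0.0744]
tcp_rot: [[0.841, -0.541, 0.001], [-0.541, -0.841, 0.001], [0.0, -0.002, -1.0]]
force: [1.3, -0.0, 0.2]
opening: 1.0
```

Request:
send_rows:
  moves: [0,0,0,0,0,-2.5,1,0,0,0,0,0,-1.5,1,0,0,0,0,0,0,-1,0,0,0,0,0,0,-1,0,0,0,0,0,0,-1,0,0,0,0,0,0,-1,0,0,0,0,0,0,-1,0,0,0,0,0,0,-1,0,0,0,0,0,0,-1,0,0,0,0,0,0,-1,0,0,0,0,0,0,-1,0,0,0,0,0,0,-1,0,0,0,0,0,0,-1,0,0,0,0,0,0,-1]

```text
time_s: 53.25
position: [0.603, -0.1362, 0.0344]
tcp_rot: [[0.842, -0.54, 0.003], [-0.54, -0.842, 0.002], [0.001, -0.003, -1.0]]
force: [3.1, 4.2, -0.4]
opening: 0.166
```

Request:
send_rows:
  moves: [0,0,-4,0,0,0,-1,0,0,-4,0,0,0,-1,0,0,-4,0,0,0,-1,0,0,-4,0,0,0,-1,0,0,-3,0,0,0,-1,0,0,0,0,0,0,-1,0,0,0,0,0,0,1,0,0,0,0,0,0,1,0,0,0,0,0,0,1,0,0,0,0,0,0,1,0,0,0,0,0,0,1,0,0,0,0,0,0,1,0,0,0,0,0,0,1,0,0,0,0,0,2,1,0,0,0,0,0,4,1,0,0,0,0,0,4,1,0,0,0,0,0,4,1,0,0,0,0,0,0,1]

```text
time_s: 55.05
position: [0.6066, -0.1387, 0.1808]
tcp_rot: [[0.621, -0.784, 0.014], [-0.784, -0.621, -0.005], [0.012, -0.008, -1.0]]
force: [0.6, -1.1, -0.9]
opening: 0.995
```

Request:
send_rows:
  moves: [0,0,0,-3,3,0,1,0,0,0,-3,4,0,1,0,0,0,-3,4,0,1,0,0,0,-3,4,0,1,0,0,0,-3,4,0,1,0,0,0,0,4,0,1,0,0,0,0,4,0,1,0,0,0,0,0,4,1,0,0,0,0,0,4,1,0,0,0,0,0,0,1]

```text
time_s: 56.05
position: [0.4558, 0.1338, 0.2585]
tcp_rot: [[0.622, -0.783, 0.012], [-0.783, -0.622, 0.001], [0.007, -0.011, -1.0]]
force: [0.5, 0.3, 0.5]
opening: 1.003
```

```bash
python3 - <<'E'
from h import *
st()
for n in('side','top'):snap(n,n+'19.png')
b=cv2.imread('pics/side19.png');a=cv2.imread('pics/top19.png')
cv2.imwrite('pics/z19.png',np.hstack([cv2.resize(a[115:185,310:410],None,fx=8,fy=8,interpolation=cv2.INTER_CUBIC)]))
E
```

```text
56.05 [0.4558 0.1338 0.2585] [  2.8  15.6 100.9   0.   62.8 144.4] F [0.5 0.3 0.5] op 1.003
[[ 0.622 -0.783  0.012]
 [-0.783 -0.622  0.001]
 [ 0.007 -0.011 -1.   ]]
```

View pics/z19.png

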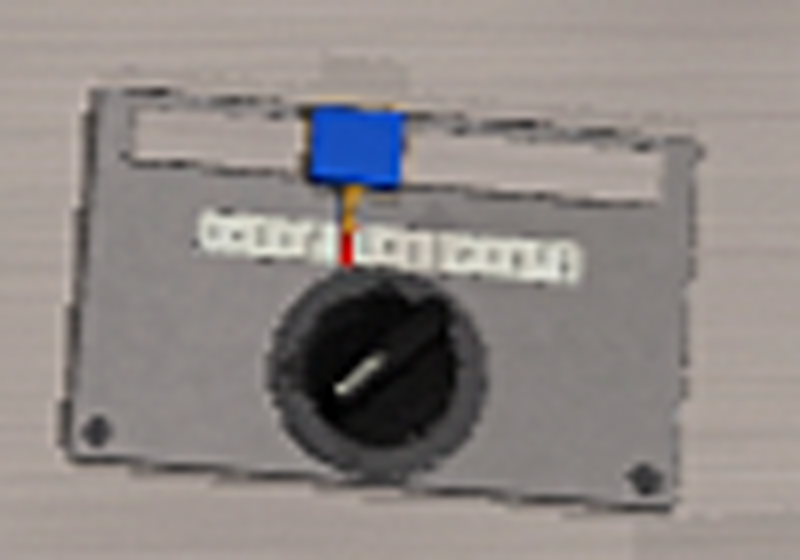

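View pics/side19.png

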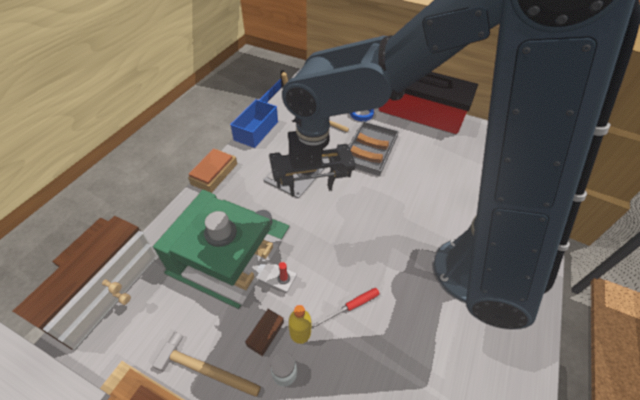

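View pics/top19.png

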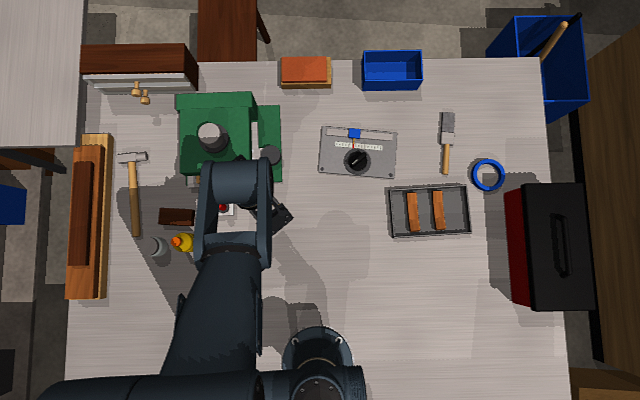

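Request:
send_rows:
  moves: [0,0,0,0,-4,0,1,0,0,0,0,-4,0,1,0,0,0,0,-4,0,1,0,0,0,0,-4,0,1,0,0,0,0,-4,0,1,0,0,0,0,-4,0,1,0,0,0,0,-4,0,1,0,0,0,0,-4,0,1,0,0,0,0,-4,0,1,0,0,0,0,-4,0,1,0,0,0,0,-4,0,1,0,0,0,-2,-4,0,1,0,0,0,-3,-4,0,1,0,0,0,-3,-4,0,1,0,0,0,-3,-3,0,1,0,0,0,-3,-3,0,1,0,0,0,0,0,0,1]

```text
time_s: 57.85
position: [0.308, -0.4904, 0.2519]
tcp_rot: [[0.615, -0.789, -0.001], [-0.789, -0.615, 0.002], [-0.002, -0.001, -1.0]]
force: [0.1, 0.3, 0.1]
opening: 1.002
```

```bash
python3 - <<'E'
from fit import *
st()
cs=snap('side','side20.png');ct=snap('top','top20.png')
b=cv2.imread('pics/side20.png');a=cv2.imread('pics/top20.png')
cv2.imwrite('pics/z20.png',np.hstack([cv2.resize(b[125:205,250:340],None,fx=6,fy=6,interpolation=cv2.INTER_CUBIC)]))
c19=cv2.imread('pics/top19.png').astype(int)
for v in range(136,149):
    row=c19[v,346:362]; # BGR
    red=np.clip(row[:,2]-np.maximum(row[:,0],row[:,1])-60,0,None); yel=np.clip(row[:,1]-row[:,0]-25,0,None)
    x=np.arange(346,362); print(v,'red',red.sum(),round((red*x).sum()/max(red.sum(),1),2),'yel',yel.sum(),round((yel*x).sum()/max(yel.sum(),1),2))
cv2.imwrite('pics/z20t.png',cv2.resize(a[70:250,150:300],None,fx=3,fy=3,interpolation=cv2.INTER_CUBIC))
E
```

```text
57.85 [ 0.308  -0.4904  0.2519] [-68.9  24.8  86.8   0.   68.5  73.1] F [0.1 0.3 0.1] op 1.002
[[ 0.615 -0.789 -0.001]
 [-0.789 -0.615  0.002]
 [-0.002 -0.001 -1.   ]]
136 red 0 0.0 yel 0 0.0
137 red 0 0.0 yel 0 0.0
138 red 0 0.0 yel 70 353.73
139 red 0 0.0 yel 100 353.49
140 red 0 0.0 yel 62 353.32
141 red 0 0.0 yel 40 353.0
142 red 0 0.0 yel 69 353.0
143 red 0 0.0 yel 80 353.09
144 red 59 353.0 yel 1 353.0
145 red 114 353.0 yel 0 0.0
146 red 140 352.99 yel 0 0.0
147 red 156 352.81 yel 0 0.0
148 red 0 0.0 yel 0 0.0
```

View pics/z20.png

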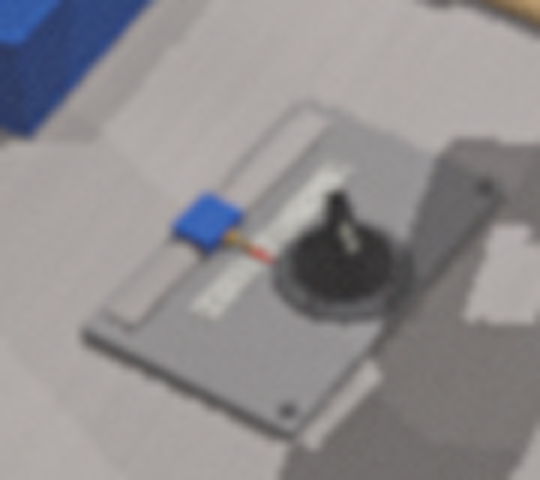

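View pics/z20t.png

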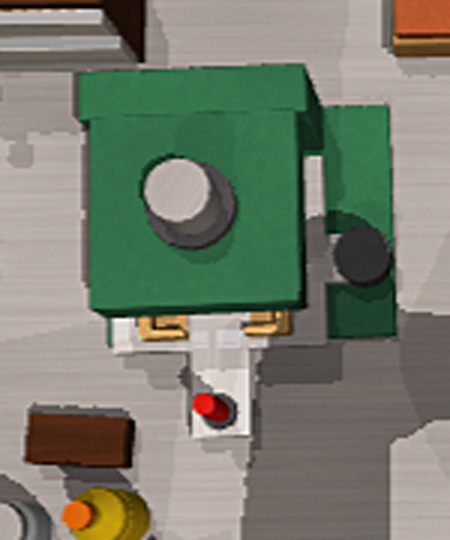

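View pics/side20.png

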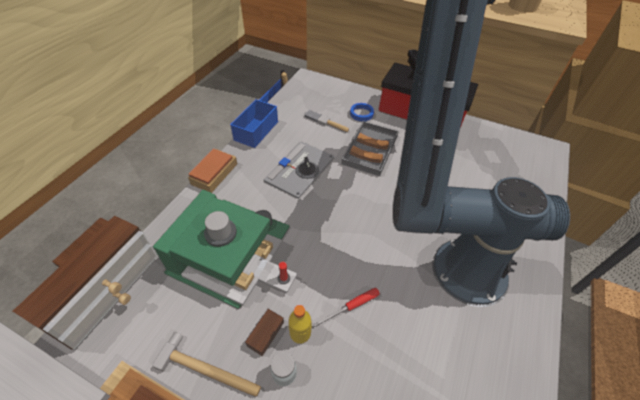

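```bash
python3 - <<'E'
from h import *
for n in('top','side'):
  for k in('0','20'):
    a=cv2.imread(f'pics/{n}{k}.png').astype(int); y0,y1,x0,x1=(190,225,200,245) if n=='top' else (255,290,265,300)
    r=a[y0:y1,x0:x1]; m=(r[...,2]-np.maximum(r[...,0],r[...,1]))>60; v,u=np.nonzero(m); print(n,k,m.sum(),u.mean()+x0,v.mean()+y0)
a=cv2.imread('pics/top0.png').astype(int);b=cv2.imread('pics/top20.png').astype(int)
d=np.abs(a-b).max(2)[160:220,180:270]; cv2.imwrite('pics/d.png',cv2.resize(np.hstack([a[160:220,180:270],b[160:220,180:270],np.dstack([d]*3)]).astype(np.uint8),None,fx=2.9,fy=2.9,interpolation=cv2.INTER_NEAREST))
E
```

```text
top 0 80 219.5125 205.3625
top 20 81 219.5679012345679 205.34567901234567
side 0 94 283.1489361702128 269.5
side 20 113 282.929203539823 269.98230088495575
```

View pics/d.png

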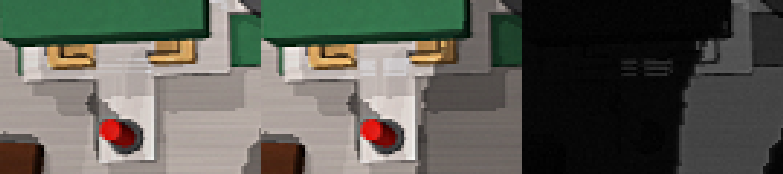

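Compared with the first picture, the platform is exactly back home (post centroid within 0.1 px in the top view). The pointer sits on the band and both pulls are in the tray. Handing in.

```bash
python3 - <<'E'
from h import *
print(hand_in())
E
```

```text
the job is handed in; nothing more can be done
None
```

The press is unloaded, the platform is back home and the stop is set. I handed the job in at about 58 s with the gripper open and clear of everything.

- **Platform out:** I swung it out by the red post. It measured about 89.8° and held there while I unloaded.
- **Pulls:** Only two of the three were there, in the middle and far moulds. Both are in the grey tray, and all the moulds are empty.
- **Platform back:** It is in its detent under the head. Compared with the first pictures, the red post's centroid is within 0.1 px in the top view and about 0.5 px in the side view.
- **Press stop:** I turned the knob clockwise through about 369° in three grips, touching only the knob. The last top view shows the pointer tip within about 0.1 px (0.3 mm) of the red band's centre, and the side view agrees.

**Small disagreements:**
- The tray was nudged about 1 cm during the run while the arm was away from it, and the pulls stayed in it.
- Just after the first swing, the last joint came within 0.1° of its range limit (-163.5° against -163.58°). I saw no reading past it, and I turned it back straight away.
- On the return swing the post was about 1° short of home, with up to about 19 N at the wrist. I moved it on slightly before letting go, and it settled home.
- I saw no bystander move in the last pictures, but I only checked them by eye.

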